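Dry a batch of rinsed brass bushes in drying beads

ROBOT

A 6-joint arm with a two-finger parallel gripper is mounted at the origin on the work surface. World frame = base frame: x ahead of the robot, y to its left, z up, the work surface at z = 0. Lengths are in m, angles in degrees, forces in N, time in s.
With the tool pointing down it reaches from about 0.375 to 0.9 m from the base axis. Payload 3.1 kg.
Tool frame: the origin (TCP) lies at the very end of the fingers, on their centre line; the grasp point (between the pads) lies 19 mm behind it (bot.tcp_to_grasp is the distance from the TCP to the grasp point, in m); z points along the fingers, y is the line along which they close (so a half turn about z gives the same grasp; the last joint's range is limited). The gripper opens to 87 mm and grips with 3 to 60 N. Pads are 19 mm wide; open, the fingers measure 117 mm over their backs; the gripper's body (75 mm by 190 mm) begins 51 mm behind the grasp point.
Start: joints at [-78.581, 30.224, 82.088, -0, 67.689, -10.227], TCP at [0.231, -0.581, 0.223] pointing down, gripper open.
Joint ranges: [-176.69, 176.69], [-43.24, 126.21], [12.49, 139.97], [-82, 262], [0, 151.66], [-163.58, 163.58]. Speed limits (degrees/s): [159.86, 159.86, 180, 180, 180, 180].

INTERFACE

Orientations are given as a 3x3 rotation matrix whose columns are the frame's x, y, z axes.
In Python, from rig import telemetry, capture, camera_info, job, bot gives the robot as it stands. The module is installed in compiled form; this text tells all that it offers.
- The arm moves only by the tool carry_out, never from a script. Its argument "deltas" is a list that holds one entry, the list of rows, each a list of 7 numbers: the shift along the tool's x, y, z scaled (see below), then the turn, a rotation vector about the tool's x, y, z scaled (see below), then the closure, from -1 (fully open) to 1 (shut). In form: [[[dx, dy, dz, ax, ay, az, claw], ...]]. A call has exactly 10 rows; each row is the pose to reach, as a shift and turn from the pose commanded when the call began, along the tool's axes at that moment, turning the shorter way round; what a row does not reach only later rows make up. The controller multiplies each number of a shift by 15 cm and each number of a turn by 360 degrees. A row lasts 1/12 s, in which the tool goes at most 41.7 mm and 7.16 degrees, less where a joint would pass 70% of its speed; a pose out of reach is approached as far as the arm can. A call with a number of a shift or a turn outside -1 to 1 is refused whole. A call with a gripper value outside its range is refused whole. The fingers move at their own pace and stop on an object; the grip force is fixed at half the most. Time passes only in rows, so rows that repeat a pose let the fingers close, or fill a call up. It gives the time, the measured TCP pose, the force, the opening and the grip force at its end, in the units of the state.
- telemetry.read_state(): the state, without advancing time (a new reading comes with each control period).
- capture(name): name is "side" or "top" or "wrist"; returns the picture (480x640x3 uint8, red, green, blue); there is no depth.
- camera_info(name): a dict with "mtx" (3x3 intrinsics, pixels), "cam_to_world" (4x4, takes a point from camera to world coordinates); the wrist camera has in their place "T_tool_cam" (4x4, takes a point from camera to tool coordinates, whose origin is the TCP and whose axes are the flange's). Camera axes: x right, y down, z forward; pixel columns grow to the right and rows downward; lengths in m; the calibration is good to about 2 mm. A picture is of the moment at which its call begins: read the wrist's pose just before it. camera_info takes no time and is no camera call.
- job.hand_in(): hands the job in; it is judged then, once.
The state is a dict: "time_s": time; "joint_positions": joint angles; "qvel": joint speeds; "tau": joint torques, N m; "position": TCP position; "tcp_rot": TCP orientation; "force": force on the tool from outside, world axes, zero at the start; "moment": the same for the moment, N m; "opening": opening from 0.0 (shut) to 1.0 (fully open); "grasp_force": force on a finger pad.
Only numpy, scipy, OpenCV 4.12 (cv2) and the standard library are available. Lean on these libraries where they do the work, as an engineer would, in place of code of your own. Each camera call takes 0.05 s, during which the arm holds its last target. There are 200 camera calls.

TASK

Put every brass bush on the bench into the pot of drying beads, then take the rod from its stand and, with its foot down among the beads, stir round the pot in a wide circle for two full anticlockwise turns (seen from above), starting on the side farthest from the robot. Stand the rod back in its stand, lay the cover plate centred over the pot and press it down, pushing the rubber collar with it, until it sits level and fully home on the steel rim. Spill no beads and leave the mug, bottle and screwdriver alone.

Things in the scene. Friction and masses are not known exactly. Their poses are not given: they have to be found in the camera images.
- pot: steel pot, round, upright, fixed to the bench: 158 mm outside, 150 mm inside diameter, rim 80 mm above the bench, inner floor 8 mm above it. Holds six white beads. Origin: centre of its underside; x points away from the robot, y to the robot's left (never turned)
- pot_floor (a point): centre of the pot's inner floor, 8 mm above the bench
- pot_rim (a point): centre of the pot's rim, 80 mm above the bench
- collar (a joint): black rubber sealing collar round the outside of the pot (172 mm outside diameter, 6 mm wall), sliding up and down with stiff friction (about 6 N) and staying where it is left: 0 = standing 8 mm above the rim, grows as pushed down, 0.008 = its top level with the rim
- bush0: flanged brass bush, stands on its flange at the start: flange 28 mm diameter, 6 mm thick; neck above it 18 mm diameter, 18 mm long (24 mm tall in all), 45 g. Origin: centre of the flange's underside; z along the neck. Two to four bushes are present; an absent one has no pose
- bush1: flanged brass bush, stands on its flange at the start: flange 28 mm diameter, 6 mm thick; neck above it 18 mm diameter, 18 mm long (24 mm tall in all), 45 g. Origin: centre of the flange's underside; z along the neck. Two to four bushes are present; an absent one has no pose
- bush2: flanged brass bush, stands on its flange at the start: flange 28 mm diameter, 6 mm thick; neck above it 18 mm diameter, 18 mm long (24 mm tall in all), 45 g. Origin: centre of the flange's underside; z along the neck. Two to four bushes are present; an absent one has no pose
- bush3: flanged brass bush, stands on its flange at the start: flange 28 mm diameter, 6 mm thick; neck above it 18 mm diameter, 18 mm long (24 mm tall in all), 45 g. Origin: centre of the flange's underside; z along the neck. Two to four bushes are present; an absent one has no pose
- bead0_center (a point): centre of a white ceramic bead, a ball of 22 mm diameter, loose in the pot
- bead1_center (a point): centre of a white ceramic bead, a ball of 22 mm diameter, loose in the pot
- bead2_center (a point): centre of a white ceramic bead, a ball of 22 mm diameter, loose in the pot
- bead3_center (a point): centre of a white ceramic bead, a ball of 22 mm diameter, loose in the pot
- bead4_center (a point): centre of a white ceramic bead, a ball of 22 mm diameter, loose in the pot
- bead5_center (a point): centre of a white ceramic bead, a ball of 22 mm diameter, loose in the pot
- rod: white plastic stirring rod, upright in the stand: round shank 14 mm diameter and 92 mm long, above it a square handle 20 x 20 mm from 90 to 150 mm above the foot. Origin: centre of its foot (lower end); z along the rod to the handle, x and y square to the handle's flats
- rod_handle (a point): middle of the rod's square handle where it is gripped, 125 mm above the foot
- stand: black block 70 x 70 x 60 mm fixed to the bench, with a square upright hole 22 x 22 mm in its middle, 52 mm deep, in which the rod stands. Origin: centre of its underside, sides along its x and y
- stand_hole (a point): centre of the hole's mouth at the top of the stand, 60 mm above the bench; the hole's floor is 52 mm lower
- cover: loose flat grey round cover plate, 180 mm diameter, 6 mm thick, with an upright black round knob in its middle, 22 mm diameter and 40 mm tall (46 mm in all); lies flat on the bench. Origin: centre of the underside; z along the knob
- mug: bystander: white mug 76 mm across, 85 mm tall
- bottle: bystander: bottle 56 mm across, 150 mm tall
- screwdriver: bystander: screwdriver lying beyond the work

How it is judged:
By the outcome, as a careful person would: the job done as asked, in the order asked, and still so for the second after the job is handed in, with the robot touching nothing.
Of bush0, bush1, bush2, bush3 only 2 to 4 are there at a start; the rules pass over those that are not, and their reading is None.
At some moment in a run one of bush0, bush1, bush2, bush3, cover may be knocked a few centimetres aside while the robot is not near it.
It also fails if it takes over 210 s, if anything falls off the work surface, if the arm or the gripper's body presses on something with over 40 N, if the wrist force passes 120 N, or if a joint passes its speed limit or range.

## Working session

There is one attempt and no reset: what is moved stays moved. The work goes in short steps, Python scripts to look and compute and a tool call to move; the robot and the scene stay as the last step left them, time stands still between calls to the robot, and variables do not carry over. Pictures are saved under pics/ and viewed, at most 14 in all, crops included, and the job is handed in when it is done.

Besides the shell and the picture viewer there is one more tool, called after "Call:" as a command line: name --argument value ..., lists and objects as JSON in quotes. carry_out: Moves the arm, as the interface text tells. Its arguments: {"type":"object","properties":{"deltas":{"type":"array","items":{"type":"array","items":{"type":"array","items":{"type":"number"}}}}},"required":["deltas"]}

```bash
mkdir -p pics; cat > h.py <<'E'
import numpy as np,cv2
from rig import telemetry,capture,camera_info,job,bot
def cap(n,f):
    s=telemetry.read_state(); im=capture(n); cv2.imwrite('pics/'+f,im[:,:,::-1]); return s,im
def cam(n,s=None):
    c=camera_info(n)
    if n=='wrist':
        T=np.eye(4);T[:3,:3]=s['tcp_rot'];T[:3,3]=s['position'];return np.array(c['mtx']),T@np.array(c['T_tool_cam'])
    return np.array(c['mtx']),np.array(c['cam_to_world'])
def ray(K,T,uv):
    d=T[:3,:3]@np.linalg.inv(K)@np.array([uv[0],uv[1],1.]);return T[:3,3],d/np.linalg.norm(d)
def atz(K,T,uv,z):
    o,d=ray(K,T,uv);return (o+d*(z-o[2])/d[2]).round(4)
def tri(rays):
    A=sum(np.eye(3)-np.outer(d,d) for o,d in rays);b=sum((np.eye(3)-np.outer(d,d))@o for o,d in rays);return np.linalg.solve(A,b).round(4)
def proj(K,T,p):
    q=K@(np.linalg.inv(T)@np.append(p,1))[:3];return (q[:2]/q[2]).round(1)
def st():
    s=telemetry.read_state();print(s['time_s'],np.round(s['position'],4),np.round(s['tcp_rot'],3).tolist(),np.round(s['force'],1),s['opening'],s['grasp_force'],np.round(s['joint_positions'],1));return s
E
python3 - <<'E'
from h import *
s=st();np.set_printoptions(suppress=True,precision=4)
for n in('top','side','wrist'):
    cap(n,n+'0.png');K,T=cam(n,s);print(n,K.tolist(),T.round(4).tolist())
print(camera_info('wrist')['T_tool_cam'])
E
```

```text
0.0 [ 0.2304 -0.5802  0.2216] [[0.929, 0.369, -0.0], [0.369, -0.929, 0.002], [0.0, -0.002, -1.0]] [-0.6  0.1 -0.4] 0.9975759083379083 0.0 [-78.6  30.3  82.2  -0.   67.7 -10.2]
top [[528.9355565176548, 0.0, 318.9117440166385], [0.0, 528.9355565176548, 243.85436725116156], [0.0, 0.0, 1.0]] [[-0.0871, -0.9746, 0.2061, 0.3541], [-0.9962, 0.0852, -0.018, 0.019], [-0.0, -0.2069, -0.9784, 1.2935], [0.0, 0.0, 0.0, 1.0]]
side [[538.382232560246, 0.0, 310.1611210897307], [0.0, 538.382232560246, 238.80829900995155], [0.0, 0.0, 1.0]] [[-0.9636, -0.18, 0.1976, 0.3899], [-0.2668, 0.6009, -0.7535, 0.8516], [0.0169, -0.7788, -0.6271, 0.797], [0.0, 0.0, 0.0, 1.0]]
wrist [[379.31455772457826, 0.0, 315.92004567734534], [0.0, 379.31455772457826, 247.9646138347083], [0.0, 0.0, 1.0]] [[0.3678, -0.8885, -0.2745, 0.3061], [-0.9299, -0.3521, -0.1064, -0.5507], [-0.0021, 0.2943, -0.9557, 0.3832], [0.0, 0.0, 0.0, 1.0]]
[[-0.0011 -0.9556 -0.2946  0.0812]
 [ 1.     -0.0011 -0.0004  0.0002]
 [ 0.0001 -0.2946  0.9556 -0.1616]
 [ 0.      0.      0.      1.    ]]
```

View pics/top0.png

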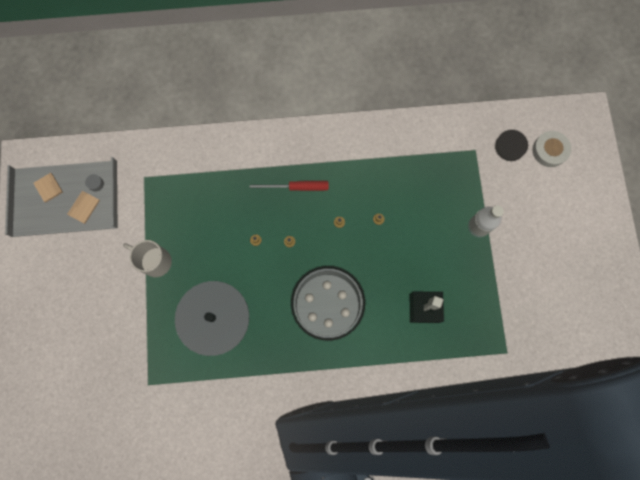

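View pics/side0.png

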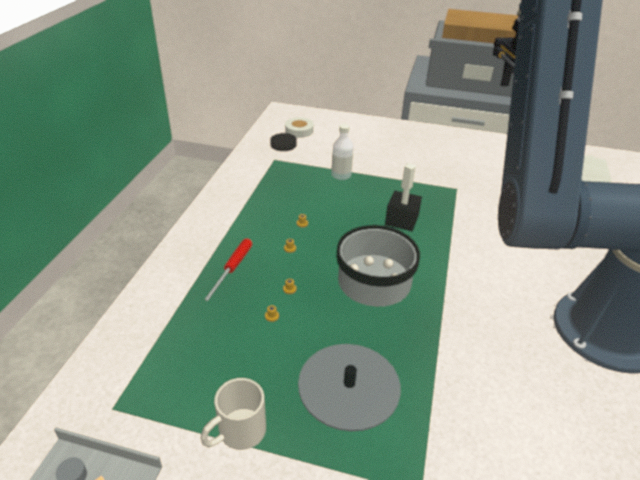

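Four bushes in top at about (256,240), (290,241), (340,222) and (379,219). The pot is at (328,302), the stand at (427,307), the rod top at (437,302) and the cover knob at (210,317). The mug, bottle and screwdriver are clear of the work. Next: segment the brass and enlarge a crop.

```bash
python3 - <<'E'
from h import *
def brass(f):
    im=cv2.imread('pics/'+f);h=cv2.cvtColor(im,cv2.COLOR_BGR2HSV);m=cv2.inRange(h,(10,110,60),(32,255,255))
    n,l,s,c=cv2.connectedComponentsWithStats(m);return [(c[i].round(1),s[i][4],s[i][:4]) for i in range(1,n) if 20<s[i][4]<600]
for n in('top','side'):
    K,T=cam(n)
    for c,a,b in brass(n+'0.png'): print(n,c,a,b,atz(K,T,c,0.010))
im=cv2.imread('pics/top0.png')[200:370,170:460];cv2.imwrite('pics/c1.png',cv2.resize(im,(783,459),interpolation=cv2.INTER_CUBIC))
im=cv2.imread('pics/side0.png')[150:420,260:460];cv2.imwrite('pics/c2.png',cv2.resize(im,(440,594),interpolation=cv2.INTER_CUBIC))
E
```

```text
top [378.  219.6] 59 [374 215  10   9] [ 0.6735 -0.1575  0.01  ]
top [338.9 222.5] 56 [335 218   9   9] [ 0.6746 -0.0592  0.01  ]
top [255.6 240.3] 62 [251 235  10  10] [0.6472 0.1512 0.01  ]
top [289.3 241.8] 62 [285 237  10  10] [0.6361 0.0681 0.01  ]
side [505.1  51.9] 79 [498  45  17  13] [ 0.1907 -1.5249  0.01  ]
side [298.8 123.1] 53 [293 121  13   5] [ 0.829  -0.6486  0.01  ]
side [302.  221.1] 100 [297 215  11  12] [ 0.6753 -0.1545  0.01  ]
side [289.6 246.1] 111 [284 239  12  13] [ 0.676  -0.0549  0.01  ]
side [289.2 286.8] 136 [283 279  13  15] [0.6373 0.0732 0.01  ]
side [271.5 313.9] 154 [265 306  14  15] [0.6481 0.1569 0.01  ]
```

View pics/c1.png

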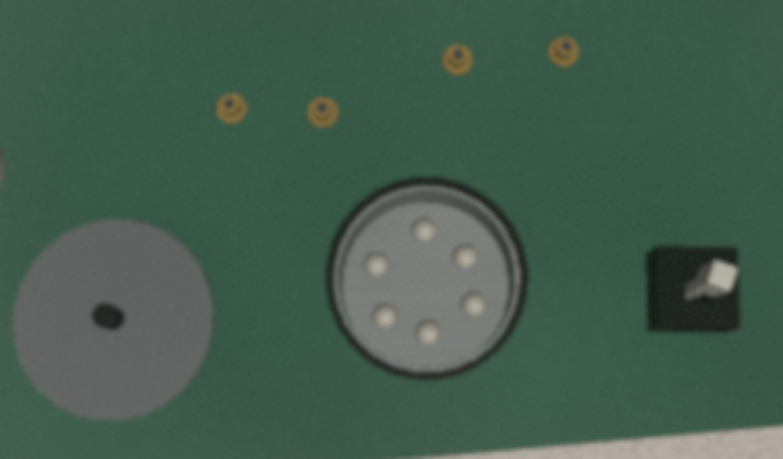

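View pics/c2.png

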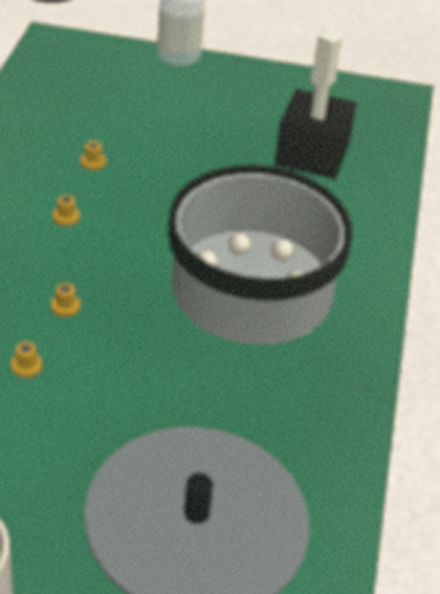

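c1 shows the collar circle centred near (427,278) in the crop, rod top (724,277), stand edges 648–740 by 246–332, and knob top (108,316). The bushes match within about 5 mm between the two cameras. Next I move the wrist camera over the scene.

Call:
carry_out --deltas '[[[0.29, -0.28, -0.33, 0, 0, 0.03, -1], [0.58, -0.558, -0.667, 0, 0, 0.0601, -1], [0.58, -0.558, -0.667, 0, 0, 0.0601, -1], [0.58, -0.558, -0.667, 0, 0, 0.0601, -1], [0.58, -0.558, -0.667, 0, 0, 0.0601, -1], [0.58, -0.558, -0.667, 0, 0, 0.0601, -1], [0.58, -0.558, -0.667, 0, 0, 0.0601, -1], [0.58, -0.558, -0.667, 0, 0, 0.0601, -1], [0.58, -0.558, -0.667, 0, 0, 0.0601, -1], [0.58, -0.558, -0.667, 0, 0, 0.0601, -1]]]'

```text
time_s: 0.98
position: [0.2799, -0.4714, 0.3212]
tcp_rot: [[1.0, -0.001, -0.001], [-0.001, -1.0, 0.002], [-0.001, -0.002, -1.0]]
force: [0.7, 0.8, -0.1]
opening: 1.001
grasp_force: 0.0
```

```bash
python3 -c "
from h import *
st()"
```

```text
0.9833 [ 0.2799 -0.4714  0.3212] [[1.0, -0.001, -0.001], [-0.001, -1.0, 0.002], [-0.001, -0.002, -1.0]] [ 0.7  0.8 -0.1] 1.0006322399500391 0.0 [-71.   18.4  85.7  -0.   76.1  19.1]
```

Call:
carry_out --deltas '[[[0.1, -0.2, 0, 0, 0, 0, -1], [0.2, -0.4, 0, 0, 0, 0, -1], [0.3, -0.6, 0, 0, 0, 0, -1], [0.4, -0.8, 0, 0, 0, 0, -1], [0.5, -1, 0, 0, 0, 0, -1], [0.5, -1, 0, 0, 0, 0, -1], [0.5, -1, 0, 0, 0, 0, -1], [0.5, -1, 0, 0, 0, 0, -1], [0.5, -1, 0, 0, 0, 0, -1], [0.5, -1, 0, 0, 0, 0, -1]]]'

```text
time_s: 1.82
position: [0.3551, -0.3224, 0.3224]
tcp_rot: [[1.0, -0.002, -0.0], [-0.002, -1.0, -0.0], [-0.0, 0.0, -1.0]]
force: [-0.2, 0.5, 0.0]
opening: 0.997
grasp_force: 0.0
```

Call:
carry_out --deltas '[[[0.1, -0.2, 0, 0, 0, 0, -1], [0.2, -0.4, 0, 0, 0, 0, -1], [0.3, -0.6, 0, 0, 0, 0, -1], [0.4, -0.8, 0, 0, 0, 0, -1], [0.5, -1, 0, 0, 0, 0, -1], [0.5, -1, 0, 0, 0, 0, -1], [0.5, -1, 0, 0, 0, 0, -1], [0.5, -1, 0, 0, 0, 0, -1], [0.5, -1, 0, 0, 0, 0, -1], [0.5, -1, 0, 0, 0, 0, -1]]]'

```text
time_s: 2.65
position: [0.4301, -0.1724, 0.3225]
tcp_rot: [[1.0, -0.002, -0.0], [-0.002, -1.0, -0.0], [-0.0, 0.0, -1.0]]
force: [-0.4, -0.2, -0.0]
opening: 0.997
grasp_force: 0.0
```

```bash
python3 -c "
from h import *
s,_=cap('wrist','w1.png');st();import pickle;pickle.dump(s,open('w1.pkl','wb'))"
```

```text
2.7 [ 0.4301 -0.1723  0.3225] [[1.0, -0.002, -0.0], [-0.002, -1.0, -0.0], [-0.0, 0.0, -1.0]] [ 0.2 -0.2  0. ] 0.9983008436602154 0.0 [-35.7  10.7  96.4  -0.   72.9  54.4]
```

Call:
carry_out --deltas '[[[0.1, -0.2, 0, 0, 0, 0, -1], [0.2, -0.4, 0, 0, 0, 0, -1], [0.3, -0.6, 0, 0, 0, 0, -1], [0.4, -0.8, 0, 0, 0, 0, -1], [0.5, -1, 0, 0, 0, 0, -1], [0.5, -1, 0, 0, 0, 0, -1], [0.5, -1, 0, 0, 0, 0, -1], [0.5, -1, 0, 0, 0, 0, -1], [0.5, -1, 0, 0, 0, 0, -1], [0.5, -1, 0, 0, 0, 0, -1]]]'

```text
time_s: 3.53
position: [0.5051, -0.0223, 0.3226]
tcp_rot: [[1.0, -0.002, -0.0], [-0.002, -1.0, -0.0], [-0.0, 0.0, -1.0]]
force: [0.0, 0.1, 0.7]
opening: 0.996
grasp_force: 0.0
```

```bash
python3 -c "
from h import *
s,_=cap('wrist','w2.png');st();import pickle;pickle.dump(s,open('w2.pkl','wb'))"
```

```text
3.5833 [ 0.5051 -0.0223  0.3226] [[1.0, -0.002, -0.0], [-0.002, -1.0, -0.0], [-0.0, 0.0, -1.0]] [-0.  -0.4  0.5] 1.0022825564981108 0.0 [-15.2  14.5  91.2  -0.   74.4  74.9]
```

View pics/w1.png

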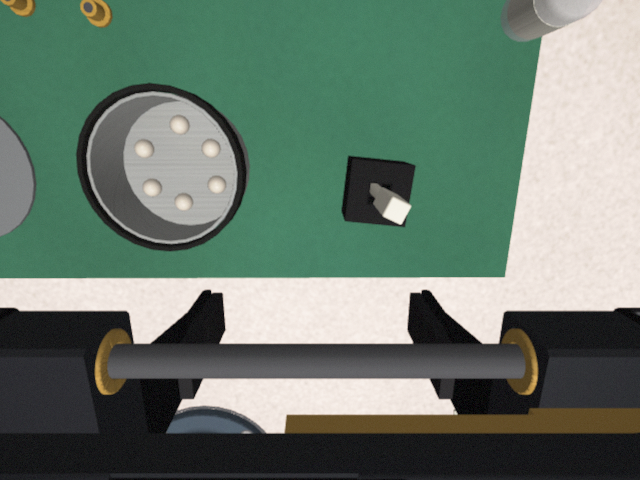

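View pics/w2.png

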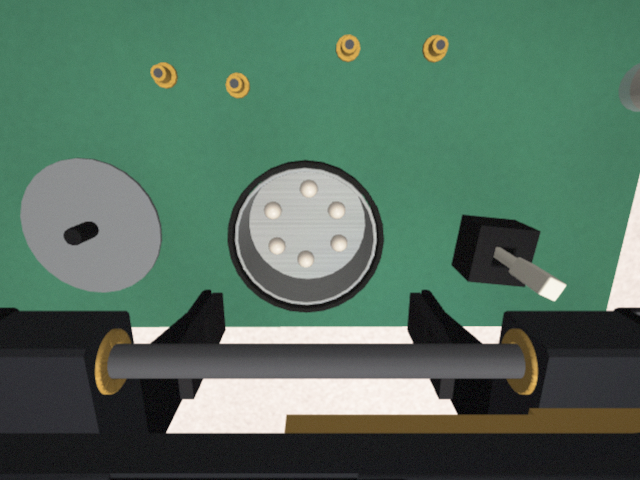

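w1: collar extents u 77–247, v 83–250; stand top corners about (349,156), (414,164), (405,227), (344,218); rod top about (397,210). w2: collar u 228–384, v 160–311; cover u 21–161, v 158–292; bush tops at (158,74), (236,83), (348,45) and (440,45); rod top about (551,287); knob top at (73,236).

```bash
python3 - <<'E'
from h import *
import pickle
from scipy.optimize import least_squares
w={i:cam('wrist',pickle.load(open(f'w{i}.pkl','rb'))) for i in(1,2)}
top=cam('top');side=cam('side')
def circ(c,r): 
    a=np.linspace(0,2*np.pi,180,endpoint=False);return np.array([c[0]+r*np.cos(a),c[1]+r*np.sin(a),c[2]+0*a]).T
def ext(KT,c,r):
    p=np.array([proj(*KT,q) for q in circ(c,r)]);return np.r_[p.min(0),p.max(0)]
obs=[(w[1],(77,83,247,250)),(w[2],(228,160,384,311)),(top,(170+327/2.7,200+177/2.7,170+527/2.7,200+379/2.7))]
for k in([0,1],[0,1,2]):
    r=least_squares(lambda p:np.concatenate([ext(obs[i][0],p,.086)-obs[i][1] for i in k]),[.5,0,.085],diff_step=1e-3);print('pot',r.x.round(4),r.fun.round(1))
oc=[(w[2],(21,158,161,292)),(top,(170+13/2.7,200+218/2.7,170+213/2.7,200+421/2.7))]
r=least_squares(lambda p:np.concatenate([ext(a,p,.09)-b for a,b in oc]),[.5,.25,.005],diff_step=1e-3);print('cover',r.x.round(4),r.fun.round(1))
print('knob',tri([ray(*w[2],(73,236)),ray(*top,(170+104/2.7,200+315/2.7))]),atz(*w[2],(73,236),.046))
for a,b in zip([(158,74),(236,83),(348,45),(440,45)],[(170+229/2.7,200+103/2.7),(170+321/2.7,200+107/2.7),(170+457/2.7,200+55/2.7),(170+566/2.7,200+46/2.7)]):
    print('bush',tri([ray(*w[2],a),ray(*top,b)]),atz(*w[2],a,.024),atz(*top,b,.024))
print(tri([ray(*w[1],(89,7)),ray(*w[2],(348,45))]))
print('rod',tri([ray(*w[1],(397,210)),ray(*w[2],(551,287))]),atz(*w[2],(551,287),.158),atz(*w[1],(397,210),.158))
c=[(349,156),(414,164),(405,227),(344,218)];P=np.array([atz(*w[1],q,.06) for q in c]);print('stand',P.tolist(),P.mean(0))
ims=[cv2.resize(cv2.imread(f'pics/w{i}.png')[b:b+100,a:a+130],(520,400),interpolation=cv2.INTER_CUBIC) for i,a,b in((1,330,140),(2,440,205))]
cv2.imwrite('pics/c3.png',cv2.resize(np.hstack(ims),(800,308)))
E
```

```text
pot [ 0.4715 -0.0132  0.0837] [ 1.4 -1.  -1.6  0.5  1.1  0.3  2.   0.4]
pot [0.4703 0.     0.0646] [  0.    2.7 -10.5  -3.4  -6.7   0.2 -12.5  -5.8  -5.5   1.8  -5.4   1.3]
cover [0.4657 0.2692 0.0051] [-0.1 -0.2  0.5  0.4 -0.3  0.3  0.1  0.1]
knob [0.4663 0.2695 0.044 ] [0.4672 0.2684 0.046 ]
bush [0.6473 0.1504 0.0308] [0.6475 0.1527 0.024 ] [0.6496 0.1514 0.024 ]
bush [0.6391 0.068  0.0189] [0.6379 0.0665 0.024 ] [0.6386 0.0682 0.024 ]
bush [ 0.6754 -0.0587  0.0271] [ 0.6757 -0.058   0.024 ] [ 0.6764 -0.0598  0.024 ]
bush [ 0.6779 -0.1614  0.0145] [ 0.6754 -0.1583  0.024 ] [ 0.6762 -0.1603  0.024 ]
[ 0.6097 -0.0386  0.2258]
rod [ 0.4442 -0.2448  0.1519] [ 0.4471 -0.2408  0.158 ] [ 0.4453 -0.2434  0.158 ]
stand [[0.4853, -0.2088, 0.06], [0.4765, -0.2802, 0.06], [0.4055, -0.275, 0.06], [0.4163, -0.2046, 0.06]] [ 0.4459  -0.24215  0.06   ]
```

View pics/c3.png

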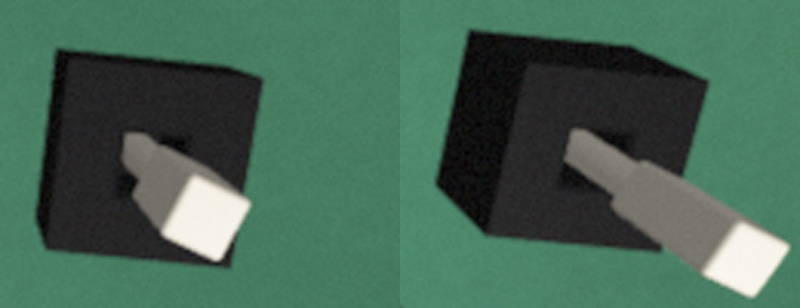

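Crop c3: the handle is turned about 30° in the hole, so I'll refine that before grasping the rod. The bush positions agree between views to about 2 mm. Next I pick bush2 at (0.676,-0.059).

Call:
carry_out --deltas '[[[0.2, 0.05, 0.2, 0, 0, 0, -1], [0.4, 0.1, 0.4, 0, 0, 0, -1], [0.6, 0.15, 0.6, 0, 0, 0, -1], [0.8, 0.2, 0.8, 0, 0, 0, -1], [1, 0.253, 1, 0, 0, 0, -1], [1, 0.253, 1, 0, 0, 0, -1], [1, 0.253, 1, 0, 0, 0, -0.7], [1, 0.253, 1, 0, 0, 0, -0.5], [1, 0.253, 1, 0, 0, 0, -0.4], [1, 0.253, 1, 0, 0, 0, -0.4]]]'

```text
time_s: 4.42
position: [0.6553, -0.0589, 0.1752]
tcp_rot: [[1.0, 0.0, 0.003], [0.0, -1.0, -0.001], [0.003, 0.001, -1.0]]
force: [-0.0, 0.1, 0.5]
opening: 0.783
grasp_force: 0.0
```

Call:
carry_out --deltas '[[[0.133, 0, 0.1, 0, 0, 0, -0.4], [0.133, 0, 0.25, 0, 0, 0, -0.4], [0.133, 0, 0.4, 0, 0, 0, -0.4], [0.133, 0, 0.55, 0, 0, 0, -0.4], [0.133, 0, 0.7, 0, 0, 0, -0.4], [0.133, 0, 0.85, 0, 0, 0, -0.4], [0.133, 0, 0.95, 0, 0, 0, -0.4], [0.133, 0, 1, 0, 0, 0, -0.4], [0.133, 0, 1, 0, 0, 0, -0.4], [0.133, 0, 1, 0, 0, 0, -0.4]]]'

```text
time_s: 5.25
position: [0.676, -0.0589, 0.0242]
tcp_rot: [[1.0, 0.0, 0.002], [0.0, -1.0, -0.001], [0.002, 0.001, -1.0]]
force: [-0.4, 0.4, 0.0]
opening: 0.701
grasp_force: 0.0
```

Call:
carry_out --deltas '[[[0, 0, 0.05, 0, 0, 0, -0.4], [0, 0, 0.1, 0, 0, 0, -0.4], [0, 0, 0.1, 0, 0, 0, 0], [0, 0, 0.1, 0, 0, 0, 0.5], [0, 0, 0.1, 0, 0, 0, 1], [0, 0, 0.1, 0, 0, 0, 1], [0, 0, 0.1, 0, 0, 0, 1], [0, 0, 0.1, 0, 0, 0, 1], [0, 0, 0.1, 0, 0, 0, 1], [0, 0, 0.1, 0, 0, 0, 1]]]'

```text
time_s: 6.08
position: [0.6755, -0.0589, 0.0077]
tcp_rot: [[1.0, 0.0, 0.0], [0.0, -1.0, -0.0], [0.0, 0.0, -1.0]]
force: [-0.5, 0.0, 0.3]
opening: 0.196
grasp_force: 30.0
```

Call:
carry_out --deltas '[[[0, 0, -0.1, 0, 0, 0, 1], [0, 0, -0.25, 0, 0, 0, 1], [0, 0, -0.4, 0, 0, 0, 1], [0, 0, -0.55, 0, 0, 0, 1], [0, 0, -0.7, 0, 0, 0, 1], [-0.1, 0, -0.85, 0, 0, 0, 1], [-0.2, 0, -0.9, 0, 0, 0, 1], [-0.363, 0, -0.9, 0, 0, 0, 1], [-0.363, 0, -0.9, 0, 0, 0, 1], [-0.363, 0, -0.9, 0, 0, 0, 1]]]'

```text
time_s: 6.92
position: [0.6199, -0.0587, 0.1438]
tcp_rot: [[1.0, -0.0, 0.0], [-0.0, -1.0, 0.0], [0.0, -0.0, -1.0]]
force: [-0.3, -0.8, -1.0]
opening: 0.195
grasp_force: 30.0
```

Call:
carry_out --deltas '[[[-0.2, -0.06, 0, 0, 0, 0, 1], [-0.4, -0.12, 0, 0, 0, 0, 1], [-0.6, -0.18, 0, 0, 0, 0, 1], [-0.8, -0.24, 0, 0, 0, 0, 1], [-1, -0.307, 0, 0, 0, 0, 1], [-1, -0.307, 0.15, 0, 0, 0, 1], [-1, -0.307, 0.3, 0, 0, 0, 1], [-1, -0.307, 0.45, 0, 0, 0, 1], [-1, -0.307, 0.6, 0, 0, 0, 1], [-1, -0.307, 0.6, 0, 0, 0, 1]]]'

```text
time_s: 7.75
position: [0.4703, -0.0127, 0.0498]
tcp_rot: [[1.0, 0.0, -0.005], [0.0, -1.0, 0.001], [-0.005, -0.001, -1.0]]
force: [0.2, 0.0, 0.0]
opening: 0.194
grasp_force: 30.0
```

```bash
python3 - <<'E'
from h import *
s,a=cap('wrist','w3.png');_,b=cap('top','t3.png');st()
cv2.imwrite('pics/c4.png',np.hstack([cv2.resize(a,(420,315)),cv2.resize(b[200:370,200:420],(380,294)).copy() if 0 else cv2.copyMakeBorder(cv2.resize(b[200:370,200:420],(380,294)),0,21,0,0,0)])[:,:,::-1])
E
```

```text
7.85 [ 0.4716 -0.013   0.0524] [[1.0, 0.0, -0.001], [0.0, -1.0, 0.0], [-0.001, -0.0, -1.0]] [ 0.3  0.5 -0.2] 0.19498966942722046 29.999966025352478 [-15.2  36.  111.7   0.   32.4  74.8]
```

View pics/c4.png

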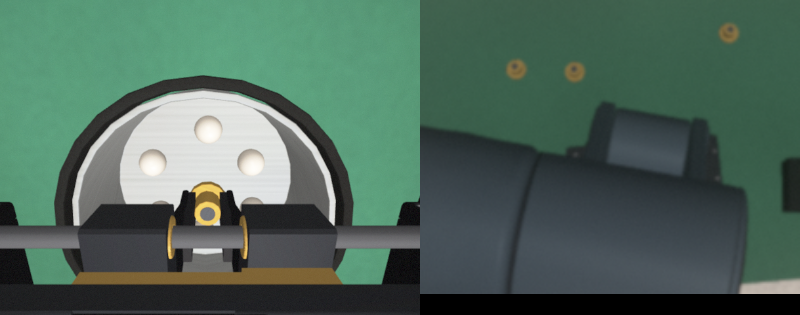

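Wrist view: bush held upright over the middle of the pot with the beads round it. Releasing.

Call:
carry_out --deltas '[[[0, 0, 0, 0, 0, 0, 0.5], [0, 0, 0, 0, 0, 0, 0.15], [0, 0, 0, 0, 0, 0, 0.15], [0, 0, 0, 0, 0, 0, 0.15], [0, 0, -0.15, 0, 0, 0, 0.15], [0, 0, -0.35, 0, 0, 0, 0.15], [0, 0, -0.5, 0, 0, 0, 0.15], [0, 0, -0.6, 0, 0, 0, 0.15], [0, 0, -0.6, 0, 0, 0, 0.15], [0, 0, -0.6, 0, 0, 0, 0.15]]]'

```text
time_s: 8.68
position: [0.4716, -0.013, 0.1437]
tcp_rot: [[1.0, 0.0, 0.003], [0.0, -1.0, -0.001], [0.003, 0.001, -1.0]]
force: [0.1, 0.2, -0.5]
opening: 0.42
grasp_force: 0.0
```

Call:
carry_out --deltas '[[[0.2, -0.11, 0, 0, 0, 0, -0.4], [0.4, -0.22, 0, 0, 0, 0, -0.4], [0.6, -0.33, 0, 0, 0, 0, -0.4], [0.8, -0.44, 0, 0, 0, 0, -0.4], [1, -0.54, 0, 0, 0, 0, -0.4], [1, -0.54, 0, 0, 0, 0, -0.4], [1, -0.54, 0, 0, 0, 0, -0.4], [1, -0.54, 0, 0, 0, 0, -0.4], [1, -0.54, 0, 0, 0, 0, -0.4], [1, -0.54, 0, 0, 0, 0, -0.4]]]'

```text
time_s: 9.52
position: [0.6194, 0.0676, 0.142]
tcp_rot: [[1.0, -0.001, -0.002], [-0.001, -1.0, 0.0], [-0.002, -0.0, -1.0]]
force: [-0.1, -0.2, -0.5]
opening: 0.7
grasp_force: 0.0
```

```bash
cat >> h.py <<'E'
def brass(views=('top','side','wrist')):
    for n in views:
        s,im=cap(n,'z_%s.png'%n);K,T=cam(n,s)
        h=cv2.cvtColor(im,cv2.COLOR_RGB2HSV);m=cv2.inRange(h,(10,110,60),(32,255,255))
        N,l,S,c=cv2.connectedComponentsWithStats(m)
        for i in range(1,N):
            p=atz(K,T,c[i],.008)
            if S[i][4]>20 and .35<p[0]<.8 and abs(p[1])<.4: print(n,c[i].round(0),S[i][4],p)
E
python3 -c "
from h import *
st();brass()"
```

```text
9.5167 [0.6194 0.0676 0.142 ] [[1.0, -0.001, -0.002], [-0.001, -1.0, 0.0], [-0.002, -0.0, -1.0]] [-0.1 -0.2 -0.5] 0.6997966984258095 0.0 [-4.  35.6 86.4 -0.  58.1 86. ]
top [378. 220.] 59 [ 0.6742 -0.1575  0.008 ]
top [328. 304.] 51 [ 0.4756 -0.0138  0.008 ]
side [319. 193.] 28 [ 0.6677 -0.286   0.008 ]
side [373. 272.] 76 [ 0.4758 -0.0242  0.008 ]
side [289. 287.] 136 [0.6377 0.0714 0.008 ]
side [271. 314.] 154 [0.6487 0.1555 0.008 ]
wrist [609. 165.] 1258 [ 0.6763 -0.1569  0.008 ]
wrist [209. 199.] 851 [0.6503 0.1516 0.008 ]
wrist [314. 212.] 768 [0.6398 0.0692 0.008 ]
wrist [165. 362.] 935 [0.503  0.2037 0.008 ]
wrist [467. 362.] 940 [ 0.5025 -0.0684  0.008 ]
wrist [400. 397.] 301 [ 0.4644 -0.0106  0.008 ]
wrist [436. 422.] 8594 [ 0.4357 -0.0467  0.008 ]
```

Call:
carry_out --deltas '[[[0.05, 0, 0.15, 0, 0, 0, -0.4], [0.11, 0, 0.35, 0, 0, 0, -0.4], [0.11, 0, 0.55, 0, 0, 0, -0.4], [0.11, 0, 0.75, 0, 0, 0, -0.4], [0.11, 0, 0.85, 0, 0, 0, -0.4], [0.11, 0, 0.9, 0, 0, 0, -0.4], [0.11, 0, 0.9, 0, 0, 0, 0], [0.11, 0, 0.9, 0, 0, 0, 1], [0.11, 0, 0.9, 0, 0, 0, 1], [0.11, 0, 0.9, 0, 0, 0, 1]]]'

```text
time_s: 10.5
position: [0.6388, 0.068, 0.0094]
tcp_rot: [[1.0, 0.0, 0.003], [0.0, -1.0, -0.0], [0.003, 0.0, -1.0]]
force: [-0.8, -0.1, 0.3]
opening: 0.487
grasp_force: 0.0
```

Call:
carry_out --deltas '[[[0, 0, 0, 0, 0, 0, 1], [0, 0, -0.1, 0, 0, 0, 1], [0, 0, -0.25, 0, 0, 0, 1], [0, 0, -0.4, 0, 0, 0, 1], [0, 0, -0.55, 0, 0, 0, 1], [0, 0, -0.7, 0, 0, 0, 1], [-0.1, 0, -0.85, 0, 0, 0, 1], [-0.2, 0, -0.9, 0, 0, 0, 1], [-0.31, 0, -0.9, 0, 0, 0, 1], [-0.31, 0, -0.9, 0, 0, 0, 1]]]'

```text
time_s: 11.33
position: [0.5879, 0.0686, 0.1441]
tcp_rot: [[1.0, 0.001, -0.002], [0.001, -1.0, 0.0], [-0.002, -0.0, -1.0]]
force: [-0.7, 0.3, -1.2]
opening: 0.007
grasp_force: 0.0
```

Call:
carry_out --deltas '[[[-0.2, 0.11, 0, 0, 0, 0, 1], [-0.4, 0.22, 0, 0, 0, 0, 1], [-0.6, 0.33, 0, 0, 0, 0, 1], [-0.8, 0.44, 0, 0, 0, 0, 1], [-1, 0.54, 0, 0, 0, 0, 1], [-1, 0.54, 0.15, 0, 0, 0, 1], [-1, 0.54, 0.3, 0, 0, 0, 1], [-1, 0.54, 0.45, 0, 0, 0, 1], [-1, 0.54, 0.55, 0, 0, 0, 1], [-1, 0.54, 0.6, 0, 0, 0, 1]]]'

```text
time_s: 12.17
position: [0.4413, -0.0131, 0.0511]
tcp_rot: [[1.0, -0.0, -0.001], [-0.0, -1.0, 0.0], [-0.001, -0.0, -1.0]]
force: [0.5, -0.7, 0.7]
opening: 0.007
grasp_force: 0.0
```

Call:
carry_out --deltas '[[[0, 0, 0, 0, 0, 0, 0.5], [0, 0, 0, 0, 0, 0, 0.15], [0, 0, 0, 0, 0, 0, 0.15], [0, 0, 0, 0, 0, 0, 0.15], [0, 0, -0.15, 0, 0, 0, 0.15], [0, 0, -0.35, 0, 0, 0, 0.15], [0, 0, -0.5, 0, 0, 0, 0.15], [0, 0, -0.6, 0, 0, 0, 0.15], [0, 0, -0.6, 0, 0, 0, 0.15], [0, 0, -0.6, 0, 0, 0, 0.15]]]'

```text
time_s: 13.0
position: [0.4418, -0.013, 0.144]
tcp_rot: [[1.0, 0.0, 0.004], [0.0, -1.0, -0.001], [0.004, 0.001, -1.0]]
force: [-0.6, 0.4, -0.3]
opening: 0.42
grasp_force: 0.0
```

```bash
python3 -c "
from h import *
st();brass(('side','wrist'))"
```

```text
13.0 [ 0.4418 -0.013   0.144 ] [[1.0, 0.0, 0.004], [0.0, -1.0, -0.001], [0.004, 0.001, -1.0]] [-0.6  0.4 -0.3] 0.4200581169752202 0.0 [-16.2  23.9 112.4   0.   43.4  73.7]
side [290. 214.] 92 [ 0.7121 -0.1764  0.008 ]
side [373. 272.] 76 [ 0.4758 -0.0246  0.008 ]
side [289. 287.] 135 [0.6377 0.0713 0.008 ]
side [271. 314.] 154 [0.6488 0.1553 0.008 ]
wrist [317. 194.] 814 [ 0.475  -0.0135  0.008 ]
```

The lift began before the fingers had closed, so bush1 stays where it was. Bush3 has been knocked to about (0.712,-0.176). I retry bush1 with more closing time.

Call:
carry_out --deltas '[[[0.2, -0.11, 0, 0, 0, 0, 0], [0.4, -0.22, 0, 0, 0, 0, 0], [0.6, -0.33, 0, 0, 0, 0, 0], [0.8, -0.44, 0, 0, 0, 0, 0], [1, -0.54, 0, 0, 0, 0, 0], [1, -0.54, 0, 0, 0, 0, 0], [1, -0.54, 0, 0, 0, 0, 0], [1, -0.54, 0, 0, 0, 0, 0], [1, -0.54, 0, 0, 0, 0, 0], [1, -0.54, 0, 0, 0, 0, 0]]]'

```text
time_s: 13.93
position: [0.5893, 0.0676, 0.142]
tcp_rot: [[1.0, -0.001, -0.002], [-0.001, -1.0, 0.0], [-0.002, -0.0, -1.0]]
force: [0.8, -0.1, 0.9]
opening: 0.502
grasp_force: 0.0
```

Call:
carry_out --deltas '[[[0.15, 0, 0, 0, 0, 0, 0], [0.31, 0, 0.2, 0, 0, 0, 0], [0.31, 0, 0.4, 0, 0, 0, 0], [0.31, 0, 0.6, 0, 0, 0, 0], [0.31, 0, 0.75, 0, 0, 0, 0], [0.31, 0, 0.85, 0, 0, 0, 0], [0.31, 0, 0.9, 0, 0, 0, 0], [0.31, 0, 0.9, 0, 0, 0, 1], [0.31, 0, 0.9, 0, 0, 0, 1], [0.31, 0, 0.9, 0, 0, 0, 1]]]'

```text
time_s: 14.77
position: [0.6384, 0.0679, 0.009]
tcp_rot: [[1.0, -0.0, 0.002], [-0.0, -1.0, -0.0], [0.002, 0.0, -1.0]]
force: [0.2, -0.3, 1.0]
opening: 0.35
grasp_force: 0.0
```

Call:
carry_out --deltas '[[[0, 0, 0, 0, 0, 0, 1], [0, 0, 0, 0, 0, 0, 1], [0, 0, 0, 0, 0, 0, 1], [0, 0, 0, 0, 0, 0, 1], [0, 0, -0.1, 0, 0, 0, 1], [0, 0, -0.25, 0, 0, 0, 1], [0, 0, -0.45, 0, 0, 0, 1], [0, 0, -0.65, 0, 0, 0, 1], [-0.1, 0, -0.85, 0, 0, 0, 1], [-0.31, 0, -0.9, 0, 0, 0, 1]]]'

```text
time_s: 15.6
position: [0.598, 0.0675, 0.1479]
tcp_rot: [[1.0, -0.0, 0.016], [-0.0, -1.0, -0.001], [0.016, 0.001, -1.0]]
force: [1.2, -0.5, 0.2]
opening: 0.196
grasp_force: 30.0
```

Call:
carry_out --deltas '[[[-0.2, 0.11, 0, 0, 0, 0, 1], [-0.4, 0.22, 0, 0, 0, 0, 1], [-0.6, 0.33, 0, 0, 0, 0, 1], [-0.8, 0.44, 0, 0, 0, 0, 1], [-1, 0.54, 0, 0, 0, 0, 1], [-1, 0.54, 0.15, 0, 0, 0, 1], [-1, 0.54, 0.3, 0, 0, 0, 1], [-1, 0.54, 0.45, 0, 0, 0, 1], [-1, 0.54, 0.55, 0, 0, 0, 1], [-1, 0.54, 0.6, 0, 0, 0, 1]]]'

```text
time_s: 16.43
position: [0.44, -0.0127, 0.0512]
tcp_rot: [[1.0, -0.0, -0.003], [-0.0, -1.0, 0.001], [-0.003, -0.001, -1.0]]
force: [-0.0, 0.7, -0.1]
opening: 0.196
grasp_force: 30.0
```

Call:
carry_out --deltas '[[[0, 0, 0, 0, 0, 0, 0.5], [0, 0, 0, 0, 0, 0, 0.15], [0, 0, 0, 0, 0, 0, 0.15], [0, 0, 0, 0, 0, 0, 0.15], [0, 0, 0, 0, 0, 0, 0.15], [0, 0, -0.15, 0, 0, 0, 0.15], [0, 0, -0.35, 0, 0, 0, 0.15], [0, 0, -0.5, 0, 0, 0, 0.15], [0, 0, -0.6, 0, 0, 0, 0.15], [0, 0, -0.6, 0, 0, 0, 0.15]]]'

```text
time_s: 17.27
position: [0.4432, -0.0133, 0.1459]
tcp_rot: [[1.0, 0.001, 0.008], [0.001, -1.0, -0.002], [0.008, 0.002, -1.0]]
force: [1.5, -0.2, -0.2]
opening: 0.421
grasp_force: 0.0
```

Call:
carry_out --deltas '[[[0.2, -0.2, 0, 0, 0, 0, 0], [0.4, -0.4, 0, 0, 0, 0, 0], [0.6, -0.6, 0, 0, 0, 0, 0], [0.8, -0.8, 0, 0, 0, 0, 0], [1, -1, 0, 0, 0, 0, 0], [1, -1, 0, 0, 0, 0, 0], [1, -1, 0, 0, 0, 0, 0], [1, -1, 0, 0, 0, 0, 0], [1, -1, 0, 0, 0, 0, 0], [1, -1, 0, 0, 0, 0, 0]]]'

```text
time_s: 18.1
position: [0.5894, 0.136, 0.1423]
tcp_rot: [[1.0, -0.001, -0.002], [-0.001, -1.0, -0.0], [-0.002, 0.0, -1.0]]
force: [-0.5, -0.1, 0.0]
opening: 0.502
grasp_force: 0.0
```

```bash
python3 -c "
from h import *
st();brass()"
```

```text
18.1 [0.5894 0.136  0.1423] [[1.0, -0.001, -0.002], [-0.001, -1.0, -0.0], [-0.002, 0.0, -1.0]] [-0.5 -0.1  0. ] 0.5017225943076962 0.0 [ 2.4 34.4 89.2 -0.  56.5 92.5]
top [385. 205.] 54 [ 0.7104 -0.1783  0.008 ]
top [329. 310.] 115 [ 0.4605 -0.0151  0.008 ]
side [323. 220.] 36 [ 0.6279 -0.1777  0.008 ]
side [314. 250.] 21 [ 0.6192 -0.0614  0.008 ]
side [381. 273.] 175 [ 0.4607 -0.0273  0.008 ]
side [271. 314.] 156 [0.6487 0.1555 0.008 ]
wrist [294. 161.] 852 [0.6496 0.1528 0.008 ]
wrist [203. 362.] 767 [0.4728 0.2384 0.008 ]
wrist [429. 362.] 769 [0.4722 0.034  0.008 ]
wrist [392. 423.] 8554 [0.4056 0.0635 0.008 ]
```

Call:
carry_out --deltas '[[[0.2, -0.1, 0, 0, 0, 0, 0], [0.383, -0.1, 0.2, 0, 0, 0, 0], [0.383, -0.1, 0.4, 0, 0, 0, 0], [0.383, -0.1, 0.6, 0, 0, 0, 0], [0.383, -0.1, 0.75, 0, 0, 0, 0], [0.383, -0.1, 0.85, 0, 0, 0, 0], [0.383, -0.1, 0.9, 0, 0, 0, 0], [0.383, -0.1, 0.9, 0, 0, 0, 1], [0.383, -0.1, 0.9, 0, 0, 0, 1], [0.383, -0.1, 0.9, 0, 0, 0, 1]]]'

```text
time_s: 19.08
position: [0.6496, 0.1521, 0.0091]
tcp_rot: [[1.0, -0.0, 0.003], [-0.0, -1.0, 0.0], [0.003, -0.0, -1.0]]
force: [0.7, -0.3, 0.6]
opening: 0.354
grasp_force: 0.0
```

Call:
carry_out --deltas '[[[0, 0, 0, 0, 0, 0, 1], [0, 0, 0, 0, 0, 0, 1], [0, 0, 0, 0, 0, 0, 1], [0, 0, 0, 0, 0, 0, 1], [0, 0, -0.1, 0, 0, 0, 1], [0, 0, -0.25, 0, 0, 0, 1], [0, 0, -0.45, 0, 0, 0, 1], [0, 0, -0.65, 0, 0, 0, 1], [-0.1, 0, -0.85, 0, 0, 0, 1], [-0.19, 0, -0.9, 0, 0, 0, 1]]]'

```text
time_s: 19.92
position: [0.6231, 0.1524, 0.1486]
tcp_rot: [[1.0, 0.0, 0.01], [0.0, -1.0, 0.001], [0.01, -0.001, -1.0]]
force: [0.3, -1.1, 0.7]
opening: 0.197
grasp_force: 30.0
```

Call:
carry_out --deltas '[[[-0.2, 0.18, 0, 0, 0, 0, 1], [-0.4, 0.37, 0, 0, 0, 0, 1], [-0.6, 0.56, 0, 0, 0, 0, 1], [-0.8, 0.75, 0, 0, 0, 0, 1], [-1, 0.933, 0, 0, 0, 0, 1], [-1, 0.933, 0, 0, 0, 0, 1], [-1, 0.933, 0.15, 0, 0, 0, 1], [-1, 0.933, 0.35, 0, 0, 0, 1], [-1, 0.933, 0.5, 0, 0, 0, 1], [-1, 0.933, 0.6, 0, 0, 0, 1]]]'

```text
time_s: 20.75
position: [0.4697, 0.0123, 0.0516]
tcp_rot: [[1.0, -0.0, -0.001], [-0.0, -1.0, 0.0], [-0.001, -0.0, -1.0]]
force: [-0.2, 0.1, -0.2]
opening: 0.196
grasp_force: 30.0
```

Call:
carry_out --deltas '[[[0, 0, 0, 0, 0, 0, 1], [0, 0, 0, 0, 0, 0, 0.5], [0, 0, 0, 0, 0, 0, 0.15], [0, 0, 0, 0, 0, 0, 0.15], [0, 0, 0, 0, 0, 0, 0.15], [0, 0, 0, 0, 0, 0, 0.15], [0, 0, -0.15, 0, 0, 0, 0.15], [0, 0, -0.35, 0, 0, 0, 0.15], [0, 0, -0.5, 0, 0, 0, 0.15], [0, 0, -0.6, 0, 0, 0, 0.15]]]'

```text
time_s: 21.58
position: [0.4709, 0.0121, 0.1452]
tcp_rot: [[1.0, 0.0, 0.004], [0.0, -1.0, -0.001], [0.004, 0.001, -1.0]]
force: [0.2, 0.1, -0.6]
opening: 0.425
grasp_force: 0.0
```

Call:
carry_out --deltas '[[[0.2, 0.2, 0, 0, 0, 0, 0], [0.4, 0.4, 0, 0, 0, 0, 0], [0.6, 0.6, 0, 0, 0, 0, 0], [0.8, 0.8, 0, 0, 0, 0, 0], [1, 1, 0, 0, 0, 0, 0], [1, 1, 0, 0, 0, 0, 0], [1, 1, 0, 0, 0, 0, 0], [1, 1, 0, 0, 0, 0, 0], [1, 1, 0, 0, 0, 0, 0], [1, 1, 0, 0, 0, 0, 0]]]'

```text
time_s: 22.42
position: [0.6185, -0.1362, 0.1426]
tcp_rot: [[1.0, 0.001, -0.002], [0.001, -1.0, 0.001], [-0.002, -0.001, -1.0]]
force: [0.1, 0.8, 0.1]
opening: 0.501
grasp_force: 0.0
```

```bash
python3 -c "
from h import *
st();brass()"
```

```text
22.4167 [ 0.6185 -0.1362  0.1426] [[1.0, 0.001, -0.002], [0.001, -1.0, 0.001], [-0.002, -0.001, -1.0]] [0.1 0.8 0.1] 0.5007149599051829 0.0 [-22.5  36.3  84.9   0.   59.   67.4]
side [290. 214.] 95 [ 0.7122 -0.1769  0.008 ]
side [381. 273.] 171 [ 0.4605 -0.0272  0.008 ]
wrist [372. 114.] 949 [ 0.7125 -0.1778  0.008 ]
wrist [202. 362.] 775 [ 0.5013 -0.0343  0.008 ]
wrist [429. 362.] 772 [ 0.5015 -0.2389  0.008 ]
wrist [392. 423.] 8573 [ 0.4348 -0.2092  0.008 ]
```

Call:
carry_out --deltas '[[[0.2, 0.1, 0, 0, 0, 0, 0], [0.4, 0.2, 0, 0, 0, 0, 0], [0.61, 0.267, 0.1, 0, 0, 0, 0], [0.61, 0.267, 0.35, 0, 0, 0, 0], [0.61, 0.267, 0.6, 0, 0, 0, 0], [0.61, 0.267, 0.75, 0, 0, 0, 0], [0.61, 0.267, 0.85, 0, 0, 0, 0], [0.61, 0.267, 0.9, 0, 0, 0, 0], [0.61, 0.267, 0.9, 0, 0, 0, 0], [0.61, 0.267, 0.9, 0, 0, 0, 1]]]'

```text
time_s: 23.4
position: [0.7124, -0.178, 0.0088]
tcp_rot: [[1.0, 0.0, 0.002], [0.0, -1.0, -0.001], [0.002, 0.001, -1.0]]
force: [1.1, 0.1, 0.0]
opening: 0.478
grasp_force: 0.0
```

Call:
carry_out --deltas '[[[0, 0, 0, 0, 0, 0, 1], [0, 0, 0, 0, 0, 0, 1], [0, 0, 0, 0, 0, 0, 1], [0, 0, 0, 0, 0, 0, 1], [0, 0, 0, 0, 0, 0, 1], [0, 0, 0, 0, 0, 0, 1], [0, 0, -0.1, 0, 0, 0, 1], [0, 0, -0.25, 0, 0, 0, 1], [0, 0, -0.45, 0, 0, 0, 1], [0, 0, -0.6, 0, 0, 0, 1]]]'

```text
time_s: 24.23
position: [0.7117, -0.1779, 0.0997]
tcp_rot: [[1.0, 0.0, 0.001], [0.0, -1.0, -0.0], [0.001, 0.0, -1.0]]
force: [1.1, -0.4, -0.3]
opening: 0.195
grasp_force: 30.0
```

Call:
carry_out --deltas '[[[-0.1, 0, -0.2, 0, 0, 0, 1], [-0.3, 0, -0.3, 0, 0, 0, 1], [-0.5, 0, -0.3, 0, 0, 0, 1], [-0.6, 0, -0.3, 0, 0, 0, 1], [-0.6, 0, -0.3, 0, 0, 0, 1], [-0.6, 0, -0.3, 0, 0, 0, 1], [-0.6, 0, -0.3, 0, 0, 0, 1], [-0.6, 0, -0.3, 0, 0, 0, 1], [-0.6, 0, -0.3, 0, 0, 0, 1], [-0.6, 0, -0.3, 0, 0, 0, 1]]]'

```text
time_s: 25.07
position: [0.6222, -0.1778, 0.1422]
tcp_rot: [[1.0, 0.001, 0.0], [0.001, -1.0, -0.0], [0.0, 0.0, -1.0]]
force: [0.3, -0.7, -0.3]
opening: 0.202
grasp_force: 30.0
```

Call:
carry_out --deltas '[[[-0.2, -0.18, 0, 0, 0, 0, 1], [-0.4, -0.37, 0, 0, 0, 0, 1], [-0.6, -0.56, 0, 0, 0, 0, 1], [-0.8, -0.75, 0, 0, 0, 0, 1], [-1, -0.933, 0, 0, 0, 0, 1], [-1, -0.933, 0, 0, 0, 0, 1], [-1, -0.933, 0.15, 0, 0, 0, 1], [-1, -0.933, 0.35, 0, 0, 0, 1], [-1, -0.933, 0.5, 0, 0, 0, 1], [-1, -0.933, 0.6, 0, 0, 0, 1]]]'

```text
time_s: 25.9
position: [0.4716, -0.0378, 0.0509]
tcp_rot: [[1.0, 0.001, -0.001], [0.001, -1.0, 0.0], [-0.001, -0.0, -1.0]]
force: [0.2, -0.5, -0.7]
opening: 0.196
grasp_force: 30.0
```

Call:
carry_out --deltas '[[[0, 0, 0, 0, 0, 0, 1], [0, 0, 0, 0, 0, 0, 0.5], [0, 0, 0, 0, 0, 0, 0.15], [0, 0, 0, 0, 0, 0, 0.15], [0, 0, 0, 0, 0, 0, 0.15], [0, 0, 0, 0, 0, 0, 0.15], [0, 0, -0.15, 0, 0, 0, 0.15], [0, 0, -0.35, 0, 0, 0, 0.15], [0, 0, -0.6, 0, 0, 0, 0.15], [0, 0, -0.8, 0, 0, 0, 0.15]]]'

```text
time_s: 26.73
position: [0.4715, -0.038, 0.175]
tcp_rot: [[1.0, 0.0, 0.001], [0.0, -1.0, -0.0], [0.001, 0.0, -1.0]]
force: [1.7, -0.7, -0.6]
opening: 0.423
grasp_force: 0.0
```

All four bushes are released in the pot. Next I look at the pot and rod from above.

Call:
carry_out --deltas '[[[0, 0, -0.2, 0, 0, 0, 0], [0, 0.15, -0.4, 0, 0, 0, 0], [0, 0.3, -0.6, 0, 0, 0, 0], [0, 0.45, -0.8, 0, 0, 0, 0], [0, 0.6, -1, 0, 0, 0, 0], [0, 0.75, -1, 0, 0, 0, -0.3], [0, 0.75, -1, 0, 0, 0, -0.3], [0, 0.75, -1, 0, 0, 0, -0.3], [0, 0.75, -1, 0, 0, 0, -0.3], [0, 0.75, -1, 0, 0, 0, -0.3]]]'

```text
time_s: 27.57
position: [0.4706, -0.1491, 0.3218]
tcp_rot: [[1.0, 0.001, -0.002], [0.001, -1.0, 0.002], [-0.002, -0.002, -1.0]]
force: [-0.8, -0.2, 0.2]
opening: 0.642
grasp_force: 0.0
```

```bash
python3 - <<'E'
from h import *
import pickle
s,im=cap('wrist','w4.png');st();pickle.dump(s,open('w4.pkl','wb'))
K,T=cam('wrist',s);print([proj(K,T,p) for p in((.445,-.2425,.158),(.4715,-.0132,.03))])
cv2.imwrite('pics/c5.png',cv2.resize(im[100:300,100:500],(800,400),interpolation=cv2.INTER_CUBIC)[:,:,::-1])
E
```

```text
27.6167 [ 0.4708 -0.1491  0.3218] [[1.0, 0.001, -0.002], [0.001, -1.0, 0.002], [-0.002, -0.002, -1.0]] [-0.9 -0.2 -0.3] 0.649385234789719 0.0 [-30.6  13.5  92.7   0.   74.   59.3]
[array([419.7, 254.6]), array([203.5, 200.4])]
```

View pics/c5.png

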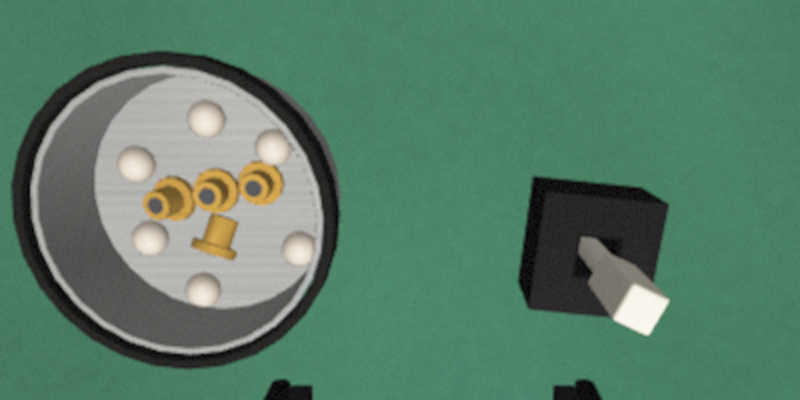

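c5: all six beads and four bushes lie in the pot, with one bush on its side. Handle top corners at crop (630,283), (669,300), (652,336), (612,318). The shank enters the hole near (588,240–250), hole about x 573–622.

```bash
python3 - <<'E'
from h import *
import pickle
K,T=cam('wrist',pickle.load(open('w4.pkl','rb')))
c=[(630,283),(669,300),(652,336),(612,318)];P=np.array([atz(K,T,(100+a/2,100+b/2),.158) for a,b in c]);print(P.tolist(),P.mean(0))
for i in range(4):
    d=P[(i+1)%4]-P[i];print(np.linalg.norm(d).round(4),np.degrees(np.arctan2(d[1],d[0])).round(1))
for z in(.06,.075,.1,.158): print(z,(np.array(proj(K,T,(P.mean(0)[0],P.mean(0)[1],z)))-100)*2)
im=cv2.imread('pics/w4.png')[180:270,350:450];cv2.imwrite('pics/c6.png',cv2.resize(cv2.convertScaleAbs(im,alpha=1.8,beta=25),(660,594),interpolation=cv2.INTER_CUBIC))
E
```

```text
[[0.4573, -0.2373, 0.158], [0.4494, -0.2554, 0.158], [0.4322, -0.2493, 0.158], [0.4408, -0.2304, 0.158]] [ 0.444925 -0.2431    0.158   ]
0.0197 -113.6
0.0182 160.5
0.0208 65.5
0.0179 -22.7
0.06 [596.2 256. ]
0.075 [601.8 262.6]
0.1 [611.8 274.8]
0.158 [640.8 309.4]
```

View pics/c6.png

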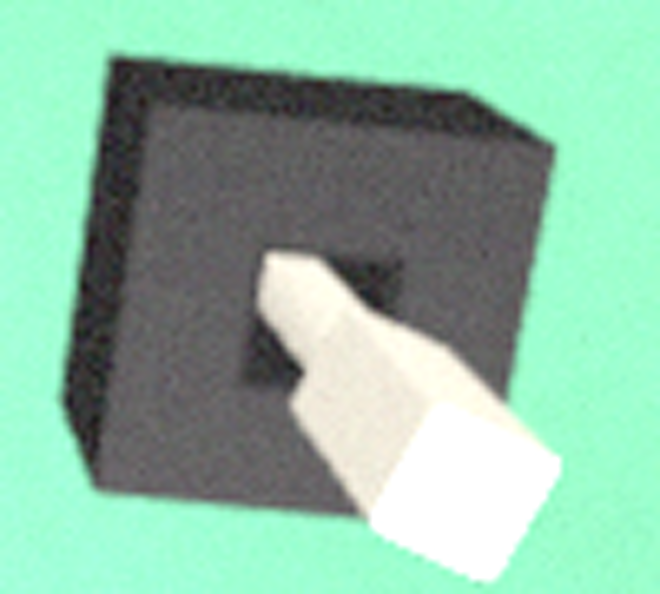

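Stand turned about 6–7°, hole centre c6 (324,322), and the rod axis at the mouth falls within about 1 mm of it, so the rod stands upright and centred. I approach with the tool turned to the handle's flats.

Call:
carry_out --deltas '[[[-0.05, 0.15, 0.1, 0, 0, 0.015, -0.3], [-0.1, 0.3, 0.2, 0, 0, 0.03, -0.3], [-0.15, 0.45, 0.3, 0, 0, 0.045, -0.3], [-0.18, 0.6, 0.4, 0, 0, 0.06, -0.3], [-0.18, 0.617, 0.4, 0, 0, 0.0708, -0.3], [-0.18, 0.617, 0.4, 0, 0, 0.0708, -0.3], [-0.18, 0.617, 0.4, 0, 0, 0.0708, -0.3], [-0.18, 0.617, 0.4, 0, 0, 0.0708, -0.3], [-0.18, 0.617, 0.4, 0, 0, 0.0708, -0.3], [-0.18, 0.617, 0.4, 0, 0, 0.0708, -0.3]]]'

```text
time_s: 28.45
position: [0.4448, -0.2422, 0.263]
tcp_rot: [[0.904, -0.428, 0.001], [-0.428, -0.904, -0.0], [0.001, 0.0, -1.0]]
force: [-0.3, -0.5, -0.1]
opening: 0.649
grasp_force: 0.0
```

Call:
carry_out --deltas '[[[0, 0, 0.1, 0, 0, 0, -0.3], [0, 0, 0.25, 0, 0, 0, -0.3], [0, 0, 0.4, 0, 0, 0, -0.3], [0, 0, 0.55, 0, 0, 0, -0.3], [0, 0, 0.7, 0, 0, 0, -0.3], [0, 0, 0.85, 0, 0, 0, -0.3], [0, 0, 0.95, 0, 0, 0, -0.3], [0, 0, 0.993, 0, 0, 0, -0.3], [0, 0, 0.993, 0, 0, 0, -0.3], [0, 0, 0.993, 0, 0, 0, -0.3]]]'

```text
time_s: 29.28
position: [0.4449, -0.243, 0.1141]
tcp_rot: [[0.903, -0.43, 0.001], [-0.43, -0.903, -0.0], [0.001, 0.0, -1.0]]
force: [0.8, -0.6, 0.8]
opening: 0.654
grasp_force: 0.0
```

Call:
carry_out --deltas '[[[0, 0, 0, 0, 0, 0, 0.2], [0, 0, 0, 0, 0, 0, 1], [0, 0, 0, 0, 0, 0, 1], [0, 0, 0, 0, 0, 0, 1], [0, 0, 0, 0, 0, 0, 1], [0, 0, 0, 0, 0, 0, 1], [0, 0, 0, 0, 0, 0, 1], [0, 0, 0, 0, 0, 0, 1], [0, 0, 0, 0, 0, 0, 1], [0, 0, 0, 0, 0, 0, 1]]]'

```text
time_s: 30.12
position: [0.4445, -0.243, 0.1138]
tcp_rot: [[0.903, -0.43, 0.0], [-0.43, -0.903, -0.0], [0.0, 0.0, -1.0]]
force: [-1.0, 0.8, 2.5]
opening: 0.234
grasp_force: 30.0
```

```bash
python3 -c "
from h import *
st();cap('wrist','w5.png')"
```

```text
30.1167 [ 0.4445 -0.243   0.1138] [[0.903, -0.43, 0.0], [-0.43, -0.903, -0.0], [0.0, 0.0, -1.0]] [-1.   0.8  2.5] 0.23375621797959156 30.00032184412703 [-41.3  30.9 104.7  -0.   44.4  74.2]
```

View pics/w5.png

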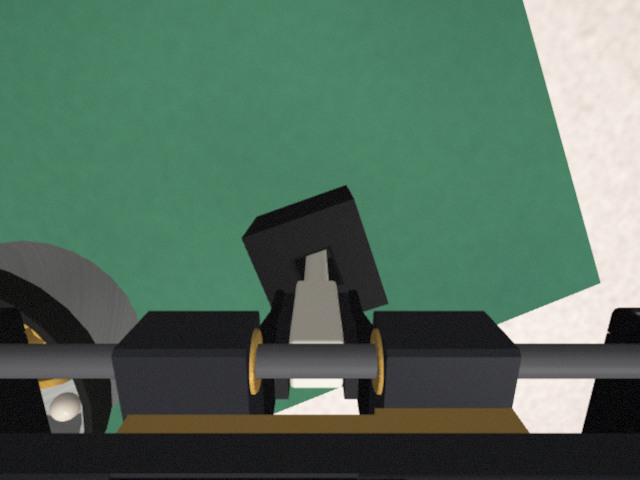

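Handle gripped flush at 20 mm opening. Next I lift, and work out pot centre, bead positions and the stir rows.

Call:
carry_out --deltas '[[[0, 0, -0.05, 0, 0, 0, 1], [0, 0, -0.15, 0, 0, 0, 1], [0, 0, -0.25, 0, 0, 0, 1], [0, 0, -0.35, 0, 0, 0, 1], [0, 0, -0.45, 0, 0, 0, 1], [0, 0, -0.55, 0, 0, 0, 1], [0, 0, -0.65, 0, 0, 0, 1], [0, 0, -0.733, 0, 0, 0, 1], [0, 0, -0.733, 0, 0, 0, 1], [0, 0, -0.733, 0, 0, 0, 1]]]'

```text
time_s: 31.0
position: [0.4446, -0.2431, 0.2242]
tcp_rot: [[0.903, -0.43, 0.001], [-0.43, -0.903, -0.001], [0.002, 0.0, -1.0]]
force: [-0.4, -1.0, -0.2]
opening: 0.224
grasp_force: 30.0
```

```bash
python3 - <<'E'
from h import *
import pickle
from scipy.optimize import least_squares
st();cap('wrist','w6.png')
K,T=cam('wrist',pickle.load(open('w4.pkl','rb')))
P=lambda a,b,z:atz(K,T,(100+a/2,100+b/2),z)
e=np.array([100+13/2,100+52/2,100+338/2,100+368/2])
a=np.linspace(0,2*np.pi,360)
def f(p):
    q=np.array([p[0]+.086*np.cos(a),p[1]+.086*np.sin(a),0*a+.088,0*a+1]);q=K@(np.linalg.inv(T)@q)[:3];q=q[:2]/q[2];return np.r_[q.min(1),q.max(1)]-e
r=least_squares(f,[.47,-.01]);print('pot',r.x.round(4),r.fun.round(1))
for b in[(206,118),(273,147),(136,163),(150,238),(203,290),(299,248)]: 
    p=P(*b,.019);d=p[:2]-[.4715,-.0132];print(p,np.hypot(*d).round(3),np.degrees(np.arctan2(d[1],d[0])).round(0))
for c in range(6):
    A=np.radians(60*c+6*np.arange(11));x=.044*np.cos(A);y=.044*np.sin(A)
    print([[round((x[i]-x[0])/.15,3),round(-(y[i]-y[0])/.15,3)] for i in range(1,11)])
E
```

```text
31.0 [ 0.4446 -0.2431  0.2242] [[0.903, -0.43, 0.001], [-0.43, -0.903, -0.001], [0.002, 0.0, -1.0]] [-0.4 -1.  -0.2] 0.2239104515354879 29.99983011279255 [-41.3  21.   98.8   0.   60.1  74.2]
pot [ 0.4713 -0.0135] [-0.5 -1.1  0.5  1.5]
[ 0.5194 -0.0136  0.019 ] 0.048 -0.0
[ 0.5023 -0.0526  0.019 ] 0.05 -52.0
[0.4927 0.0313 0.019 ] 0.049 65.0
[0.4461 0.0279 0.019 ] 0.048 122.0
[ 0.4121 -0.0022  0.019 ] 0.06 170.0
[ 0.4397 -0.0651  0.019 ] 0.061 -121.0
[[np.float64(-0.002), np.float64(-0.031)], [np.float64(-0.006), np.float64(-0.061)], [np.float64(-0.014), np.float64(-0.091)], [np.float64(-0.025), np.float64(-0.119)], [np.float64(-0.039), np.float64(-0.147)], [np.float64(-0.056), np.float64(-0.172)], [np.float64(-0.075), np.float64(-0.196)], [np.float64(-0.097), np.float64(-0.218)], [np.float64(-0.121), np.float64(-0.237)], [np.float64(-0.147), np.float64(-0.254)]]
[[np.float64(-0.027), np.float64(-0.014)], [np.float64(-0.056), np.float64(-0.025)], [np.float64(-0.086), np.float64(-0.033)], [np.float64(-0.116), np.float64(-0.038)], [np.float64(-0.147), np.float64(-0.039)], [np.float64(-
[... 1112 characters left out ...]
at64(0.033)], [np.float64(0.116), np.float64(0.038)], [np.float64(0.147), np.float64(0.039)], [np.float64(0.177), np.float64(0.038)], [np.float64(0.208), np.float64(0.033)], [np.float64(0.237), np.float64(0.025)], [np.float64(0.266), np.float64(0.014)], [np.float64(0.293), np.float64(0.0)]]
[[np.float64(0.026), np.float64(-0.017)], [np.float64(0.05), np.float64(-0.036)], [np.float64(0.071), np.float64(-0.058)], [np.float64(0.091), np.float64(-0.082)], [np.float64(0.107), np.float64(-0.107)], [np.float64(0.121), np.float64(-0.135)], [np.float64(0.132), np.float64(-0.163)], [np.float64(0.14), np.float64(-0.193)], [np.float64(0.145), np.float64(-0.223)], [np.float64(0.147), np.float64(-0.254)]]
```

Pot centre (0.4714,-0.0133). A bead sits exactly at the far point, so I insert just inside it at a gap (0.502,-0.028) and slide out to the far point.

Call:
carry_out --deltas '[[[-0.017, -0.09, 0, 0, 0, -0.009, 1], [-0.034, -0.18, 0, 0, 0, -0.018, 1], [-0.051, -0.28, 0, 0, 0, -0.027, 1], [-0.068, -0.37, 0, 0, 0, -0.036, 1], [-0.085, -0.47, 0, 0, 0, -0.045, 1], [-0.1, -0.56, 0, 0, 0, -0.054, 1], [-0.118, -0.65, 0, 0, 0, -0.063, 1], [-0.135, -0.748, 0, 0, 0, -0.0708, 1], [-0.135, -0.748, 0, 0, 0, -0.0708, 1], [-0.135, -0.748, 0, 0, 0, -0.0708, 1]]]'

```text
time_s: 31.88
position: [0.4739, -0.1323, 0.2226]
tcp_rot: [[1.0, 0.001, -0.002], [0.001, -1.0, 0.001], [-0.002, -0.001, -1.0]]
force: [0.0, -0.0, 0.0]
opening: 0.227
grasp_force: 30.0
```

Call:
carry_out --deltas '[[[0.02, -0.08, 0, 0, 0, 0, 1], [0.05, -0.18, 0, 0, 0, 0, 1], [0.07, -0.28, 0, 0, 0, 0, 1], [0.1, -0.38, 0, 0, 0, 0, 1], [0.12, -0.48, 0, 0, 0, 0, 1], [0.15, -0.58, 0, 0, 0, 0, 1], [0.17, -0.66, 0, 0, 0, 0, 1], [0.18, -0.7, 0, 0, 0, 0, 1], [0.18, -0.7, 0, 0, 0, 0, 1], [0.18, -0.7, 0, 0, 0, 0, 1]]]'

```text
time_s: 32.72
position: [0.5013, -0.0285, 0.2233]
tcp_rot: [[1.0, 0.0, -0.001], [0.0, -1.0, -0.0], [-0.001, 0.0, -1.0]]
force: [0.6, 0.5, -0.3]
opening: 0.227
grasp_force: 30.0
```

```bash
python3 - <<'E'
from h import *
s,im=cap('wrist','w7.png');st();K,T=cam('wrist',s)
cv2.imwrite('pics/c7.png',im[60:460,80:560,::-1]);print(proj(K,T,(.502,-.028,.118)),proj(K,T,(.502,-.028,.012)))
E
```

```text
32.7667 [ 0.5013 -0.0288  0.2234] [[1.0, -0.001, -0.001], [-0.001, -1.0, -0.0], [-0.001, 0.0, -1.0]] [ 0.3  0.3 -0.3] 0.22806811410949238 29.999902811832726 [-16.   20.7  99.4  -0.   59.9  74. ]
[315.  245.7] [315.2 215. ]
```

View pics/c7.png

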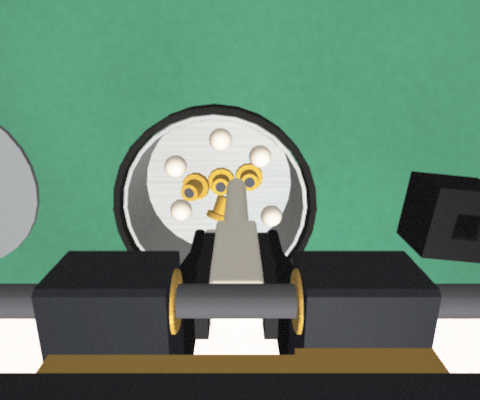

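c7: the foot is at crop (236,181) as predicted. Its floor target (235,155) is clear of the beads at (220,139) and (260,157) and the bush at (248,177). Descend and slide to the far point.

Call:
carry_out --deltas '[[[0, 0, 0.1, 0, 0, 0, 1], [0, 0, 0.2, 0, 0, 0, 1], [0, 0, 0.3, 0, 0, 0, 1], [0, 0, 0.4, 0, 0, 0, 1], [0, 0, 0.5, 0, 0, 0, 1], [0, 0, 0.57, 0, 0, 0, 1], [0, 0, 0.63, 0, 0, 0, 1], [0, 0, 0.68, 0, 0, 0, 1], [0, 0, 0.707, 0, 0, 0, 1], [0, 0, 0.707, 0, 0, 0, 1]]]'

```text
time_s: 33.6
position: [0.5011, -0.0282, 0.1169]
tcp_rot: [[1.0, -0.0, -0.001], [-0.0, -1.0, 0.0], [-0.001, -0.0, -1.0]]
force: [-0.2, 0.2, 0.4]
opening: 0.227
grasp_force: 30.0
```

Call:
carry_out --deltas '[[[0.012, -0.012, 0, 0, 0, 0, 1], [0.024, -0.024, 0, 0, 0, 0, 1], [0.036, -0.037, 0, 0, 0, 0, 1], [0.048, -0.05, 0, 0, 0, 0, 1], [0.06, -0.063, 0, 0, 0, 0, 1], [0.07, -0.075, 0, 0, 0, 0, 1], [0.08, -0.088, 0, 0, 0, 0, 1], [0.089, -0.099, 0, 0, 0, 0, 1], [0.089, -0.099, 0, 0, 0, 0, 1], [0.089, -0.099, 0, 0, 0, 0, 1]]]'

```text
time_s: 34.43
position: [0.5148, -0.013, 0.1175]
tcp_rot: [[1.0, 0.0, -0.0], [0.0, -1.0, -0.0], [-0.0, 0.0, -1.0]]
force: [0.3, 0.2, -0.7]
opening: 0.227
grasp_force: 30.0
```

Call:
carry_out --deltas '[[[-0.002, -0.031, 0, 0, 0, 0, 1], [-0.006, -0.061, 0, 0, 0, 0, 1], [-0.014, -0.091, 0, 0, 0, 0, 1], [-0.025, -0.119, 0, 0, 0, 0, 1], [-0.039, -0.147, 0, 0, 0, 0, 1], [-0.056, -0.172, 0, 0, 0, 0, 1], [-0.075, -0.196, 0, 0, 0, 0, 1], [-0.097, -0.218, 0, 0, 0, 0, 1], [-0.121, -0.237, 0, 0, 0, 0, 1], [-0.147, -0.254, 0, 0, 0, 0, 1]]]'

```text
time_s: 35.27
position: [0.4923, 0.0253, 0.1176]
tcp_rot: [[1.0, 0.0, 0.0], [0.0, -1.0, -0.0], [0.0, 0.0, -1.0]]
force: [0.1, -0.1, 0.4]
opening: 0.226
grasp_force: 30.0
```

Call:
carry_out --deltas '[[[-0.027, -0.014, 0, 0, 0, 0, 1], [-0.056, -0.025, 0, 0, 0, 0, 1], [-0.086, -0.033, 0, 0, 0, 0, 1], [-0.116, -0.038, 0, 0, 0, 0, 1], [-0.147, -0.039, 0, 0, 0, 0, 1], [-0.177, -0.038, 0, 0, 0, 0, 1], [-0.208, -0.033, 0, 0, 0, 0, 1], [-0.237, -0.025, 0, 0, 0, 0, 1], [-0.266, -0.014, 0, 0, 0, 0, 1], [-0.293, 0, 0, 0, 0, 0, 1]]]'

```text
time_s: 36.1
position: [0.4482, 0.0248, 0.1176]
tcp_rot: [[1.0, 0.0, -0.0], [0.0, -1.0, -0.0], [-0.0, 0.0, -1.0]]
force: [-0.2, 0.8, -0.1]
opening: 0.227
grasp_force: 30.0
```

```bash
python3 - <<'E'
from h import *
s,im=cap('wrist','w8.png');st()
_,b=cap('side','s8.png')
cv2.imwrite('pics/c8.png',np.hstack([im[120:420,100:540],cv2.resize(b[150:300,290:440],(300,300))])[:,:,::-1])
E
```

```text
36.15 [0.4472 0.0246 0.1174] [[1.0, 0.0, -0.002], [0.0, -1.0, -0.0], [-0.002, 0.0, -1.0]] [-0.4 -0.3 -0.2] 0.22674552189375527 29.999787700362504 [-11.2  27.4 112.7  -0.   40.1  78.8]
```

View pics/c8.png

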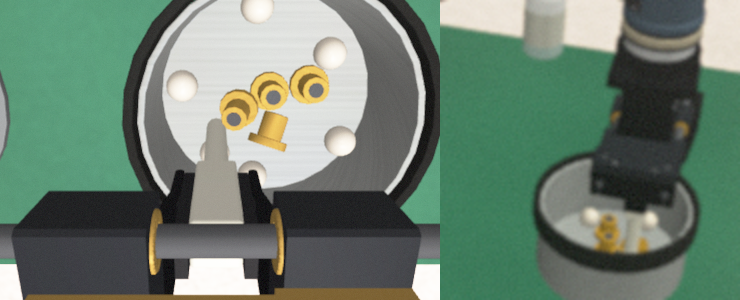

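The rod is passing freely among the beads with no disturbance. Continuing the stir.

Call:
carry_out --deltas '[[[-0.026, 0.017, 0, 0, 0, 0, 1], [-0.05, 0.036, 0, 0, 0, 0, 1], [-0.071, 0.058, 0, 0, 0, 0, 1], [-0.091, 0.082, 0, 0, 0, 0, 1], [-0.107, 0.107, 0, 0, 0, 0, 1], [-0.121, 0.135, 0, 0, 0, 0, 1], [-0.132, 0.163, 0, 0, 0, 0, 1], [-0.14, 0.193, 0, 0, 0, 0, 1], [-0.145, 0.223, 0, 0, 0, 0, 1], [-0.147, 0.254, 0, 0, 0, 0, 1]]]'

```text
time_s: 37.03
position: [0.4266, -0.0136, 0.1175]
tcp_rot: [[1.0, 0.0, -0.0], [0.0, -1.0, 0.0], [-0.0, -0.0, -1.0]]
force: [-0.8, -0.1, -0.7]
opening: 0.226
grasp_force: 30.0
```

Call:
carry_out --deltas '[[[0.002, 0.031, 0, 0, 0, 0, 1], [0.006, 0.061, 0, 0, 0, 0, 1], [0.014, 0.091, 0, 0, 0, 0, 1], [0.025, 0.119, 0, 0, 0, 0, 1], [0.039, 0.147, 0, 0, 0, 0, 1], [0.056, 0.172, 0, 0, 0, 0, 1], [0.075, 0.196, 0, 0, 0, 0, 1], [0.097, 0.218, 0, 0, 0, 0, 1], [0.121, 0.237, 0, 0, 0, 0, 1], [0.147, 0.254, 0, 0, 0, 0, 1]]]'

```text
time_s: 37.87
position: [0.4493, -0.051, 0.1175]
tcp_rot: [[1.0, -0.001, 0.0], [-0.001, -1.0, 0.001], [0.0, -0.001, -1.0]]
force: [0.2, 3.5, -0.5]
opening: 0.227
grasp_force: 30.0
```

Call:
carry_out --deltas '[[[0.027, 0.014, 0, 0, 0, 0, 1], [0.056, 0.025, 0, 0, 0, 0, 1], [0.086, 0.033, 0, 0, 0, 0, 1], [0.116, 0.038, 0, 0, 0, 0, 1], [0.147, 0.039, 0, 0, 0, 0, 1], [0.177, 0.038, 0, 0, 0, 0, 1], [0.208, 0.033, 0, 0, 0, 0, 1], [0.237, 0.025, 0, 0, 0, 0, 1], [0.266, 0.014, 0, 0, 0, 0, 1], [0.293, 0, 0, 0, 0, 0, 1]]]'

```text
time_s: 38.7
position: [0.4933, -0.0511, 0.1176]
tcp_rot: [[1.0, 0.0, 0.0], [0.0, -1.0, -0.0], [0.0, 0.0, -1.0]]
force: [-0.0, -0.8, -0.6]
opening: 0.228
grasp_force: 30.0
```

Call:
carry_out --deltas '[[[0.026, -0.017, 0, 0, 0, 0, 1], [0.05, -0.036, 0, 0, 0, 0, 1], [0.071, -0.058, 0, 0, 0, 0, 1], [0.091, -0.082, 0, 0, 0, 0, 1], [0.107, -0.107, 0, 0, 0, 0, 1], [0.121, -0.135, 0, 0, 0, 0, 1], [0.132, -0.163, 0, 0, 0, 0, 1], [0.14, -0.193, 0, 0, 0, 0, 1], [0.145, -0.223, 0, 0, 0, 0, 1], [0.147, -0.254, 0, 0, 0, 0, 1]]]'

```text
time_s: 39.53
position: [0.5149, -0.0126, 0.1176]
tcp_rot: [[1.0, 0.0, 0.0], [0.0, -1.0, 0.0], [0.0, -0.0, -1.0]]
force: [1.0, 0.6, -0.4]
opening: 0.225
grasp_force: 30.0
```

Call:
carry_out --deltas '[[[-0.002, -0.031, 0, 0, 0, 0, 1], [-0.006, -0.061, 0, 0, 0, 0, 1], [-0.014, -0.091, 0, 0, 0, 0, 1], [-0.025, -0.119, 0, 0, 0, 0, 1], [-0.039, -0.147, 0, 0, 0, 0, 1], [-0.056, -0.172, 0, 0, 0, 0, 1], [-0.075, -0.196, 0, 0, 0, 0, 1], [-0.097, -0.218, 0, 0, 0, 0, 1], [-0.121, -0.237, 0, 0, 0, 0, 1], [-0.147, -0.254, 0, 0, 0, 0, 1]]]'

```text
time_s: 40.37
position: [0.4923, 0.0253, 0.1176]
tcp_rot: [[1.0, 0.0, -0.0], [0.0, -1.0, 0.0], [-0.0, -0.0, -1.0]]
force: [0.3, 0.4, 0.5]
opening: 0.228
grasp_force: 30.0
```

Call:
carry_out --deltas '[[[-0.027, -0.014, 0, 0, 0, 0, 1], [-0.056, -0.025, 0, 0, 0, 0, 1], [-0.086, -0.033, 0, 0, 0, 0, 1], [-0.116, -0.038, 0, 0, 0, 0, 1], [-0.147, -0.039, 0, 0, 0, 0, 1], [-0.177, -0.038, 0, 0, 0, 0, 1], [-0.208, -0.033, 0, 0, 0, 0, 1], [-0.237, -0.025, 0, 0, 0, 0, 1], [-0.266, -0.014, 0, 0, 0, 0, 1], [-0.293, 0, 0, 0, 0, 0, 1]]]'

```text
time_s: 41.2
position: [0.4478, 0.0249, 0.1175]
tcp_rot: [[1.0, 0.0, -0.001], [0.0, -1.0, 0.0], [-0.001, -0.0, -1.0]]
force: [0.4, 1.0, -0.3]
opening: 0.223
grasp_force: 30.0
```

Call:
carry_out --deltas '[[[-0.026, 0.017, 0, 0, 0, 0, 1], [-0.05, 0.036, 0, 0, 0, 0, 1], [-0.071, 0.058, 0, 0, 0, 0, 1], [-0.091, 0.082, 0, 0, 0, 0, 1], [-0.107, 0.107, 0, 0, 0, 0, 1], [-0.121, 0.135, 0, 0, 0, 0, 1], [-0.132, 0.163, 0, 0, 0, 0, 1], [-0.14, 0.193, 0, 0, 0, 0, 1], [-0.145, 0.223, 0, 0, 0, 0, 1], [-0.147, 0.254, 0, 0, 0, 0, 1]]]'

```text
time_s: 42.03
position: [0.4263, -0.0134, 0.1175]
tcp_rot: [[1.0, -0.0, -0.001], [-0.0, -1.0, 0.0], [-0.001, -0.0, -1.0]]
force: [-1.2, 0.9, 0.1]
opening: 0.224
grasp_force: 30.0
```

Call:
carry_out --deltas '[[[0.002, 0.031, 0, 0, 0, 0, 1], [0.006, 0.061, 0, 0, 0, 0, 1], [0.014, 0.091, 0, 0, 0, 0, 1], [0.025, 0.119, 0, 0, 0, 0, 1], [0.039, 0.147, 0, 0, 0, 0, 1], [0.056, 0.172, 0, 0, 0, 0, 1], [0.075, 0.196, 0, 0, 0, 0, 1], [0.097, 0.218, 0, 0, 0, 0, 1], [0.121, 0.237, 0, 0, 0, 0, 1], [0.147, 0.254, 0, 0, 0, 0, 1]]]'

```text
time_s: 42.87
position: [0.4488, -0.0511, 0.1175]
tcp_rot: [[1.0, -0.0, -0.001], [-0.0, -1.0, 0.001], [-0.001, -0.001, -1.0]]
force: [-0.6, 3.9, -0.0]
opening: 0.229
grasp_force: 30.0
```

Call:
carry_out --deltas '[[[0.027, 0.014, 0, 0, 0, 0, 1], [0.056, 0.025, 0, 0, 0, 0, 1], [0.086, 0.033, 0, 0, 0, 0, 1], [0.116, 0.038, 0, 0, 0, 0, 1], [0.147, 0.039, 0, 0, 0, 0, 1], [0.177, 0.038, 0, 0, 0, 0, 1], [0.208, 0.033, 0, 0, 0, 0, 1], [0.237, 0.025, 0, 0, 0, 0, 1], [0.266, 0.014, 0, 0, 0, 0, 1], [0.293, 0, 0, 0, 0, 0, 1]]]'

```text
time_s: 43.7
position: [0.4921, -0.0508, 0.1173]
tcp_rot: [[1.0, 0.001, -0.003], [0.001, -1.0, 0.001], [-0.003, -0.001, -1.0]]
force: [-1.9, 1.5, -0.6]
opening: 0.226
grasp_force: 30.0
```

Call:
carry_out --deltas '[[[0.026, -0.017, 0, 0, 0, 0, 1], [0.05, -0.036, 0, 0, 0, 0, 1], [0.071, -0.058, 0, 0, 0, 0, 1], [0.091, -0.082, 0, 0, 0, 0, 1], [0.107, -0.107, 0, 0, 0, 0, 1], [0.121, -0.135, 0, 0, 0, 0, 1], [0.132, -0.163, 0, 0, 0, 0, 1], [0.14, -0.193, 0, 0, 0, 0, 1], [0.145, -0.223, 0, 0, 0, 0, 1], [0.147, -0.254, 0, 0, 0, 0, 1]]]'

```text
time_s: 44.53
position: [0.5156, -0.0128, 0.1178]
tcp_rot: [[1.0, 0.0, 0.002], [0.0, -1.0, -0.0], [0.002, 0.0, -1.0]]
force: [-0.6, -0.2, -0.5]
opening: 0.229
grasp_force: 30.0
```

Call:
carry_out --deltas '[[[-0.002, -0.031, 0, 0, 0, 0, 1], [-0.006, -0.061, 0, 0, 0, 0, 1], [-0.006, -0.061, 0, 0, 0, 0, 1], [-0.006, -0.061, 0, 0, 0, 0, 1], [-0.006, -0.061, -0.1, 0, 0, 0, 1], [-0.006, -0.061, -0.25, 0, 0, 0, 1], [-0.006, -0.061, -0.4, 0, 0, 0, 1], [-0.006, -0.061, -0.55, 0, 0, 0, 1], [-0.006, -0.061, -0.7, 0, 0, 0, 1], [-0.006, -0.061, -0.707, 0, 0, 0, 1]]]'

```text
time_s: 45.37
position: [0.5163, -0.0046, 0.2276]
tcp_rot: [[1.0, 0.0, 0.008], [0.0, -1.0, -0.002], [0.008, 0.002, -1.0]]
force: [0.7, 0.9, -0.9]
opening: 0.228
grasp_force: 30.0
```

```bash
python3 - <<'E'
from h import *
s,im=cap('wrist','w9.png');st();cap('side','s9.png');cap('top','t9.png')
E
```

```text
45.4167 [ 0.5153 -0.0044  0.2258] [[1.0, -0.0, 0.005], [-0.0, -1.0, -0.001], [0.005, 0.001, -1.0]] [-0.5 -0.3 -1.8] 0.228353595090931 29.99978601699695 [-12.9  21.4  97.7   0.   60.6  77.1]
```

Call:
carry_out --deltas '[[[-0.02, 0.08, 0, 0, 0, 0, 1], [-0.05, 0.18, 0, 0, 0, 0, 1], [-0.07, 0.28, 0, 0, 0, 0, 1], [-0.1, 0.38, 0, 0, 0, 0, 1], [-0.12, 0.48, 0, 0, 0, 0, 1], [-0.15, 0.6, 0, 0, 0, 0, 1], [-0.18, 0.7, 0, 0, 0, 0, 1], [-0.2, 0.8, 0, 0, 0, 0, 1], [-0.2, 0.8, 0, 0, 0, 0, 1], [-0.2, 0.8, 0, 0, 0, 0, 1]]]'

```text
time_s: 46.35
position: [0.4828, -0.1247, 0.2223]
tcp_rot: [[1.0, -0.002, -0.003], [-0.002, -1.0, 0.001], [-0.003, -0.001, -1.0]]
force: [0.1, 0.5, -0.2]
opening: 0.228
grasp_force: 30.0
```

```bash
python3 - <<'E'
from h import *
s,im=cap('wrist','w10.png');st();K,T=cam('wrist',s)
g=cv2.GaussianBlur(cv2.cvtColor(im,cv2.COLOR_RGB2GRAY),(3,3),0)
c=proj(K,T,(.4445,-.2435,.06));print(c)
u,v=int(c[0]),int(c[1]);w=g[v-28:v+29:4,u-28:u+29:4];print(w)
for th in (14,18,22,26,30):
    m=(g[v-40:v+40,u-40:u+40]<th).astype(np.uint8);N,l,S,C=cv2.connectedComponentsWithStats(m)
    for i in range(1,N):
        if S[i][4]>60:
            cn=C[i]+[u-40,v-40];pts=cv2.findContours((l==i).astype(np.uint8),0,2)[0][0];r=cv2.minAreaRect(pts)
            print(th,S[i],atz(K,T,cn,.06),np.round(r[1],1),r[2],atz(K,T,(r[0][0]+u-40,r[0][1]+v-40),.06))
E
```

```text
46.4 [ 0.483  -0.124   0.2225] [[1.0, -0.001, -0.002], [-0.001, -1.0, 0.002], [-0.002, -0.002, -1.0]] [ 0.3 -0.2  0.1] 0.23001360308336827 29.999662607442588 [-27.3  20.6  99.8   0.   59.8  62.8]
[447.1 267.9]
[[42 43 42 42 41 41 42 41 42 39 41 40 40 40 41]
 [43 42 44 43 41 43 42 43 41 40 40 41 40 41 41]
 [44 45 43 44 42 44 43 42 43 41 40 41 40 39 41]
 [44 44 43 44 44 43 42 42 42 42 40 41 41 41 40]
 [45 45 44 43 38 36 28 33 34 36 39 40 42 42 40]
 [44 46 45 46 37 33 16 13 13 13 15 36 42 41 41]
 [46 45 45 46 25 18 16 17 17 17 21 39 43 44 43]
 [45 47 45 42 20 17 19 14 14 16 21 42 43 43 40]
 [47 45 46 43 17 19 18 15 17 15 28 44 43 43 42]
 [46 46 47 33 17 18 16 19 18 17 30 44 44 40 42]
 [47 46 44 31 25 22 23 22 22 22 39 43 44 42 41]
 [48 45 47 47 46 46 46 44 43 42 44 44 43 44 42]
 [48 48 47 46 46 46 45 45 46 44 44 44 45 43 45]
 [47 46 47 47 46 47 46 46 45 44 44 44 44 44 44]
 [48 47 48 47 45 47 46 47 46 46 44 44 44 46 43]]
18 [  0   0   7  33 131] [ 0.4711 -0.2071  0.06  ] [32.  6.] 90.0 [ 0.4682 -0.2082  0.06  ]
18 [ 32  30  21  22 263] [ 0.447  -0.2455  0.06  ] [18.8 20.3] 15.945395469665527 [ 0.4463 -0.2443  0.06  ]
22 [  0   0   9  43 184] [ 0.4698 -0.2074  0.06  ] [42.  8.] 90.0 [ 0.4635 -0.2094  0.06  ]
22 [ 22   0  58   7 190] [ 0.4811 -0.2529  0.06  ] [57.3  5.3] 4.763641834259033 [ 0.4818 -0.2491  0.06  ]
22 [ 26  29  28  24 500] [ 0.4446 -0.2432  0.06  ] [24.9 23.2] 8.130102157592773 [ 0.4449 -0.2429  0.06  ]
26 [  0   0  10  44 203] [ 0.4693 -0.2076  0.06  ] [43.  9.] 90.0 [ 0.4631 -0.2099  0.06  ]
26 [ 12   0  68   7 237] [ 0.4809 -0.251   0.06  ] [67.3  5.9] 5.7105937004089355 [ 0.4823 -0.2447  0.06  ]
26 [ 25  29  30  25 578] [ 0.4441 -0.2433  0.06  ] [27.1 24.6] 6.34019136428833 [ 0.4443 -0.2429  0.06  ]
30 [  0   0  80  45 486] [ 0.4754 -0.2316  0.06  ] [44. 79.] 90.0 [ 0.4625 -0.2412  0.06  ]
30 [ 25  28  31  27 645] [ 0.444  -0.2436  0.06  ] [27.8 25.8] 7.125016689300537 [ 0.4443 -0.2432  0.06  ]
```

Hole centre (0.4442,-0.2433), confirming the earlier figure.

Call:
carry_out --deltas '[[[-0.03, 0.08, 0, 0, 0, 0, 1], [-0.06, 0.18, 0, 0, 0, 0, 1], [-0.09, 0.28, 0, 0, 0, 0, 1], [-0.12, 0.38, 0, 0, 0, 0, 1], [-0.16, 0.48, 0, 0, 0, 0, 1], [-0.2, 0.6, 0, 0, 0, 0, 1], [-0.24, 0.7, 0, 0, 0, 0, 1], [-0.265, 0.795, 0, 0, 0, 0, 1], [-0.265, 0.795, 0, 0, 0, 0, 1], [-0.265, 0.795, 0, 0, 0, 0, 1]]]'

```text
time_s: 47.23
position: [0.444, -0.2427, 0.2232]
tcp_rot: [[1.0, -0.0, -0.001], [-0.0, -1.0, 0.001], [-0.001, -0.001, -1.0]]
force: [-0.3, 0.1, -0.4]
opening: 0.23
grasp_force: 30.0
```

Call:
carry_out --deltas '[[[0, 0, 0.03, 0, 0, 0, 1], [0, 0, 0.06, 0, 0, 0, 1], [0, 0, 0.1, 0, 0, 0, 1], [0, 0, 0.14, 0, 0, 0, 1], [0, 0, 0.18, 0, 0, 0, 1], [0, 0, 0.22, 0, 0, 0, 1], [0, 0, 0.26, 0, 0, 0, 1], [0, 0, 0.3, 0, 0, 0, 1], [0, 0, 0.3, 0, 0, 0, 1], [0, 0, 0.3, 0, 0, 0, 1]]]'

```text
time_s: 48.07
position: [0.4439, -0.2431, 0.1781]
tcp_rot: [[1.0, 0.0, -0.001], [0.0, -1.0, 0.001], [-0.001, -0.001, -1.0]]
force: [1.0, -0.4, -0.1]
opening: 0.225
grasp_force: 30.0
```

```bash
python3 - <<'E'
from h import *
s,im=cap('wrist','w11.png');st();K,T=cam('wrist',s)
# rod axis in the wrist picture: bright low-saturation shank columns below/above
g=cv2.cvtColor(im,cv2.COLOR_RGB2GRAY)
for z in(.075,.09,.11): 
    c=proj(K,T,(s['position'][0],s['position'][1],z));v=int(c[1]);row=g[v,270:360];x=np.where(row>85)[0]+270;print(z,c,(x.min(),x.max()) if len(x) else None,row[::5])
E
```

```text
48.1167 [ 0.4442 -0.2433  0.1785] [[1.0, 0.0, -0.0], [0.0, -1.0, 0.0], [-0.0, -0.0, -1.0]] [-0.3 -0.  -0.8] 0.22591051664766967 29.999806699343026 [-41.4  24.8 101.6  -0.   53.6  48.6]
0.075 [315.9 247.5] (np.int64(270), np.int64(325)) [ 87  37  40  33  39  37  29  21 124 130 127  93  23  36  43  41  45  43]
0.09 [315.9 253.8] (np.int64(306), np.int64(325)) [ 67  32  34  36  38  39  20  32 126 129 126 121  19  40  37  43  43  43]
0.11 [315.9 263.5] (np.int64(305), np.int64(359)) [ 41  37  37  39  41  32  43  92 129 129 126 122  40  40  43  40  47  44]
```

Call:
carry_out --deltas '[[[0, 0, 0.03, 0, 0, 0, 1], [0, 0, 0.06, 0, 0, 0, 1], [0, 0, 0.09, 0, 0, 0, 1], [0, 0, 0.12, 0, 0, 0, 1], [0, 0, 0.15, 0, 0, 0, 1], [0, 0, 0.18, 0, 0, 0, 1], [0, 0, 0.2, 0, 0, 0, 1], [0, 0, 0.2, 0, 0, 0, 1], [0, 0, 0.2, 0, 0, 0, 1], [0, 0, 0.2, 0, 0, 0, 1]]]'

```text
time_s: 48.95
position: [0.4443, -0.2433, 0.1487]
tcp_rot: [[1.0, 0.0, 0.0], [0.0, -1.0, -0.0], [0.0, 0.0, -1.0]]
force: [0.3, 0.9, -0.5]
opening: 0.228
grasp_force: 30.0
```

Call:
carry_out --deltas '[[[0, 0, 0.03, 0, 0, 0, 1], [0, 0, 0.06, 0, 0, 0, 1], [0, 0, 0.09, 0, 0, 0, 1], [0, 0, 0.12, 0, 0, 0, 1], [0, 0, 0.15, 0, 0, 0, 1], [0, 0, 0.18, 0, 0, 0, 1], [0, 0, 0.2, 0, 0, 0, 1], [0, 0, 0.22, 0, 0, 0, 1], [0, 0, 0.23, 0, 0, 0, 1], [0, 0, 0.23, 0, 0, 0, 1]]]'

```text
time_s: 49.78
position: [0.4442, -0.2432, 0.114]
tcp_rot: [[1.0, 0.0, -0.0], [0.0, -1.0, 0.0], [-0.0, -0.0, -1.0]]
force: [0.7, 0.7, 0.1]
opening: 0.228
grasp_force: 30.0
```

Call:
carry_out --deltas '[[[0, 0, 0, 0, 0, 0, 0.4], [0, 0, 0, 0, 0, 0, 0], [0, 0, 0, 0, 0, 0, -0.3], [0, 0, 0, 0, 0, 0, -0.3], [0, 0, 0, 0, 0, 0, -0.3], [0, 0, 0, 0, 0, 0, -0.3], [0, 0, 0, 0, 0, 0, -0.3], [0, 0, 0, 0, 0, 0, -0.3], [0, 0, -0.05, 0, 0, 0, -0.3], [0, 0, -0.15, 0, 0, 0, -0.3]]]'

```text
time_s: 50.62
position: [0.4431, -0.2424, 0.1358]
tcp_rot: [[1.0, 0.0, -0.003], [0.0, -1.0, 0.003], [-0.003, -0.003, -1.0]]
force: [-0.0, -0.2, 0.7]
opening: 0.648
grasp_force: 0.0
```

Call:
carry_out --deltas '[[[0, 0, -0.15, 0, 0, 0, -0.3], [0, 0, -0.3, 0, 0, 0, -0.3], [0, 0, -0.5, 0, 0, 0, -0.3], [0, 0, -0.7, 0, 0, 0, -0.3], [0, 0, -0.9, 0, 0, 0, -0.3], [0, 0, -0.9, 0, 0, 0, -0.3], [0, -0.2, -0.9, 0, 0, 0, -0.3], [0, -0.4, -0.9, 0, 0, 0, -0.3], [0, -0.6, -0.9, 0, 0, 0, -0.3], [0, -0.6, -0.9, 0, 0, 0, -0.3]]]'

```text
time_s: 51.45
position: [0.4421, -0.1481, 0.2713]
tcp_rot: [[1.0, 0.004, -0.003], [0.004, -1.0, 0.004], [-0.003, -0.004, -1.0]]
force: [-0.5, -0.6, 0.6]
opening: 0.652
grasp_force: 0.0
```

Call:
carry_out --deltas '[[[0, -0.2, 0, 0, 0, 0, -0.3], [0, -0.4, 0, 0, 0, 0, -0.3], [0, -0.6, 0, 0, 0, 0, -0.3], [0, -0.8, 0, 0, 0, 0, -0.3], [0, -1, 0, 0, 0, 0, -0.3], [0, -1, 0, 0, 0, 0, -0.3], [0, -1, 0, 0, 0, 0, -0.3], [0, -1, 0, 0, 0, 0, -0.3], [0, -1, 0, 0, 0, 0, -0.3], [0, -1, 0, 0, 0, 0, -0.3]]]'

```text
time_s: 52.28
position: [0.4444, -0.0045, 0.2716]
tcp_rot: [[1.0, -0.002, 0.0], [-0.002, -1.0, -0.0], [0.0, 0.0, -1.0]]
force: [0.7, -0.1, 0.4]
opening: 0.648
grasp_force: 0.0
```

Call:
carry_out --deltas '[[[0, -0.2, 0, 0, 0, 0, -0.3], [0, -0.4, 0, 0, 0, 0, -0.3], [0, -0.6, 0, 0, 0, 0, -0.3], [0, -0.8, 0, 0, 0, 0, -0.3], [0, -1, 0, 0, 0, 0, -0.3], [0, -1, 0, 0, 0, 0, -0.3], [0, -1, 0, 0, 0, 0, -0.3], [0, -1, 0, 0, 0, 0, -0.3], [0, -1, 0, 0, 0, 0, -0.3], [0, -1, 0, 0, 0, 0, -0.3]]]'

```text
time_s: 53.12
position: [0.4443, 0.1454, 0.2715]
tcp_rot: [[1.0, -0.002, -0.0], [-0.002, -1.0, -0.0], [-0.0, 0.0, -1.0]]
force: [0.9, 0.4, -0.1]
opening: 0.651
grasp_force: 0.0
```

```bash
python3 - <<'E'
from h import *
s,im=cap('wrist','w12.png');st();K,T=cam('wrist',s)
_,b=cap('side','s12.png');Ks,Ts=cam('side')
print('rod side pred',[proj(Ks,Ts,(.4442,-.2433,z)) for z in(.158,.1)])
def dark(im,K,T,n):
    g=cv2.cvtColor(im,cv2.COLOR_RGB2GRAY);c=proj(K,T,(.466,.269,.03));print(n,c);u,v=c.astype(int)
    m=(g[v-60:v+60,u-60:u+60]<45).astype(np.uint8);N,l,S,C=cv2.connectedComponentsWithStats(m)
    for i in range(1,N):
        if S[i][4]>40: print(S[i]+[u-60,v-60,0,0,0],(C[i]+[u-60,v-60]).round(1))
dark(im,K,T,'wrist');dark(b,Ks,Ts,'side')
# cover plate disc by grey low-saturation mask
h=cv2.cvtColor(im,cv2.COLOR_RGB2HSV);m=((h[...,1]<40)&(h[...,2]>60)&(h[...,2]<150)).astype(np.uint8);m[300:]=0
N,l,S,C=cv2.connectedComponentsWithStats(m)
for i in range(1,N):
    if S[i][4]>1500: print('grey',S[i],C[i].round(1),atz(K,T,C[i],.006))
cv2.imwrite('pics/c9.png',np.hstack([cv2.resize(im,(440,330)),cv2.resize(b[100:430,220:500],(280,330))])[:,:,::-1])
E
```

```text
53.1667 [0.4443 0.1456 0.2716] [[1.0, -0.002, -0.0], [-0.002, -1.0, -0.0], [-0.0, 0.0, -1.0]] [-0.3  0.2 -0.5] 0.6529190053603983 0.0 [  4.4  14.3 100.3  -0.   65.4  94.5]
rod side pred [array([409.9, 164.7]), array([406.6, 186. ])]
wrist [199.4 190.1]
[185 179  28  23 483] [198.4 189.8]
side [350.  373.3]
[345 366  10  21 163] [349.4 376.4]
grey [   0    0   36   62 1804] [14.3 29.2] [0.6239 0.4464 0.006 ]
grey [  40    0   62   81 3104] [70.8 33.7] [0.6197 0.3907 0.006 ]
grey [  124   102   161   161 19103] [203.2 181.4] [0.4721 0.2712 0.006 ]
grey [ 412  107  153  161 7962] [515.3 196.5] [ 0.4541 -0.0803  0.006 ]
```

Knob still at (0.466,0.269) in both views. Moving onto it.

Call:
carry_out --deltas '[[[0.05, -0.2, 0.1, 0, 0, 0, -0.3], [0.1, -0.4, 0.2, 0, 0, 0, -0.3], [0.142, -0.6, 0.4, 0, 0, 0, -0.3], [0.142, -0.75, 0.6, 0, 0, 0, -0.3], [0.142, -0.82, 0.8, 0, 0, 0, -0.3], [0.142, -0.82, 1, 0, 0, 0, -0.3], [0.142, -0.82, 1, 0, 0, 0, -0.3], [0.142, -0.82, 1, 0, 0, 0, -0.3], [0.142, -0.82, 1, 0, 0, 0, -0.3], [0.142, -0.82, 1, 0, 0, 0, -0.3]]]'

```text
time_s: 54.05
position: [0.4671, 0.2697, 0.1237]
tcp_rot: [[1.0, -0.001, 0.004], [-0.001, -1.0, 0.001], [0.004, -0.001, -1.0]]
force: [-1.0, 0.6, 0.7]
opening: 0.65
grasp_force: 0.0
```

```bash
python3 - <<'E'
from h import *
s,im=cap('wrist','w13.png');st();K,T=cam('wrist',s)
c=proj(K,T,(.466,.269,.03));g=cv2.cvtColor(im,cv2.COLOR_RGB2GRAY);u,v=c.astype(int)
print(c);m=(g[v-40:v+40,u-45:u+45]<45).astype(np.uint8);N,l,S,C=cv2.connectedComponentsWithStats(m)
for i in range(1,N):
    if S[i][4]>40: print(S[i]+[u-45,v-40,0,0,0],(C[i]+[u-45,v-40]).round(1))
print(proj(K,T,(.466,.269,.046)),proj(K,T,(.466,.269,.006)),g[v-40:v+41:8,u-40:u+41:8])
E
```

```text
54.1 [0.467  0.2697 0.1238] [[1.0, -0.001, 0.004], [-0.001, -1.0, 0.001], [0.004, -0.001, -1.0]] [-0.1  0.3 -0.1] 0.6478083792348788 0.0 [ 18.1  31.7  99.9  -0.   48.2 108.2]
[317.  253.5]
[300 232  30  43 962] [313.9 252.3]
[317.  260.8] [316.9 244. ] [[147 150 149 151 153 151 151 151 146 149 151]
 [148 150 148 148 148 150 151 150 152 150 151]
 [148 148 150 149 150 151 149 150 152 153 151]
 [150 148 148 150  18  19  45 149 150 148 148]
 [147 148 148  34  14  20  22 150 151 150 152]
 [149 149 148  24  36  40  40 151 153 152 150]
 [148 149 148  31  42  44  46 152 156 152 154]
 [149 149 148 135  43  45  46 150 154 154 154]
 [149 149 150 150 153 153 151 153 154 155 155]
 [148 151 150 150 149 150 154 155 154 155 154]
 [148 149 149 149 152 152 153 155 153 154 155]]
```

Call:
carry_out --deltas '[[[0, -0.003, 0.12, 0, 0, 0, -0.3], [0, -0.006, 0.25, 0, 0, 0, -0.3], [0, -0.006, 0.38, 0, 0, 0, -0.3], [0, -0.006, 0.5, 0, 0, 0, -0.3], [0, -0.006, 0.6, 0, 0, 0, -0.3], [0, -0.006, 0.68, 0, 0, 0, -0.3], [0, -0.006, 0.73, 0, 0, 0, -0.3], [0, -0.006, 0.75, 0, 0, 0, -0.3], [0, -0.006, 0.75, 0, 0, 0, -0.3], [0, -0.006, 0.75, 0, 0, 0, -0.3]]]'

```text
time_s: 54.93
position: [0.4662, 0.2708, 0.01]
tcp_rot: [[1.0, -0.0, 0.002], [-0.0, -1.0, 0.001], [0.002, -0.001, -1.0]]
force: [1.1, -0.1, -0.4]
opening: 0.658
grasp_force: 0.0
```

Call:
carry_out --deltas '[[[0, 0, 0, 0, 0, 0, 0.2], [0, 0, 0, 0, 0, 0, 0.5], [0, 0, 0, 0, 0, 0, 1], [0, 0, 0, 0, 0, 0, 1], [0, 0, 0, 0, 0, 0, 1], [0, 0, 0, 0, 0, 0, 1], [0, 0, 0, 0, 0, 0, 1], [0, 0, 0, 0, 0, 0, 1], [0, 0, 0, 0, 0, 0, 1], [0, 0, 0, 0, 0, 0, 1]]]'

```text
time_s: 55.77
position: [0.4654, 0.2707, 0.0092]
tcp_rot: [[1.0, 0.0, 0.0], [0.0, -1.0, 0.0], [0.0, -0.0, -1.0]]
force: [-0.5, -0.2, 1.1]
opening: 0.245
grasp_force: 30.0
```

Call:
carry_out --deltas '[[[0, 0, -0.03, 0, 0, 0, 1], [0, 0, -0.1, 0, 0, 0, 1], [0, 0, -0.2, 0, 0, 0, 1], [0, 0, -0.32, 0, 0, 0, 1], [0, 0, -0.45, 0, 0, 0, 1], [0, 0, -0.6, 0, 0, 0, 1], [0, 0, -0.75, 0, 0, 0, 1], [0, 0, -0.86, 0, 0, 0, 1], [0, 0, -0.93, 0, 0, 0, 1], [0, 0, -0.93, 0, 0, 0, 1]]]'

```text
time_s: 56.6
position: [0.4667, 0.2712, 0.1513]
tcp_rot: [[1.0, 0.0, 0.005], [0.0, -1.0, 0.002], [0.005, -0.002, -1.0]]
force: [1.1, 0.0, -1.5]
opening: 0.246
grasp_force: 30.0
```

Call:
carry_out --deltas '[[[0, 0.04, 0, 0, 0, 0, 1], [0, 0.12, 0, 0, 0, 0, 1], [0, 0.22, 0, 0, 0, 0, 1], [0.01, 0.34, 0, 0, 0, 0, 1], [0.02, 0.46, 0, 0, 0, 0, 1], [0.03, 0.58, 0, 0, 0, 0, 1], [0.04, 0.7, 0, 0, 0, 0, 1], [0.04, 0.8, 0, 0, 0, 0, 1], [0.04, 0.87, 0, 0, 0, 0, 1], [0.04, 0.9, 0, 0, 0, 0, 1]]]'

```text
time_s: 57.43
position: [0.4704, 0.1337, 0.1475]
tcp_rot: [[1.0, -0.002, -0.003], [-0.002, -1.0, -0.001], [-0.003, 0.001, -1.0]]
force: [-0.1, 1.1, -1.4]
opening: 0.241
grasp_force: 30.0
```

Call:
carry_out --deltas '[[[0, 0.04, 0, 0, 0, 0, 1], [0, 0.12, 0, 0, 0, 0, 1], [0, 0.22, 0, 0, 0, 0, 1], [0, 0.34, 0, 0, 0, 0, 1], [0, 0.46, 0, 0, 0, 0, 1], [0, 0.58, 0, 0, 0, 0, 1], [0, 0.7, 0, 0, 0, 0, 1], [0, 0.85, 0, 0, 0, 0, 1], [0, 0.95, 0, 0, 0, 0, 1], [0, 0.993, 0, 0, 0, 0, 1]]]'

```text
time_s: 58.27
position: [0.4716, -0.0147, 0.1484]
tcp_rot: [[1.0, -0.001, 0.0], [-0.001, -1.0, -0.0], [0.0, 0.0, -1.0]]
force: [0.4, -0.1, -1.2]
opening: 0.242
grasp_force: 30.0
```

```bash
python3 - <<'E'
from h import *
s,im=cap('wrist','w14.png');st();K,T=cam('wrist',s)
a=np.linspace(0,2*np.pi,360);p=s['position']
h=cv2.cvtColor(im,cv2.COLOR_RGB2HSV);m=((h[...,1]<40)&(h[...,2]>60)).astype(np.uint8)
def ex(z,r):
    q=np.array([proj(K,T,(p[0]+r*np.cos(t),p[1]+r*np.sin(t),z)) for t in a]);return q.min(0),q.max(0)
print('plate pred',ex(p[2]-.0092+.006,.09))
for v in(120,160,200):
    x=np.where(m[v,:]>0)[0];print(v,x.min() if len(x) else None,x.max() if len(x) else None)
cv2.imwrite('pics/c10.png',im[:,:,::-1])
x=np.where(m[:300,316]>0)[0];print('top row',x.min() if len(x) else None)
E
```

```text
58.3167 [ 0.4718 -0.015   0.1485] [[1.0, -0.001, 0.0], [-0.001, -1.0, -0.001], [0.0, 0.001, -1.0]] [ 0.1 -0.4 -1.8] 0.24613985028295504 29.974082526750863 [-15.4  25.4 107.9  -0.   46.7  74.7]
plate pred (array([125.5, 108.8]), array([505.9, 458.1]))
120 251 378
160 183 448
200 151 480
top row 110
```

Plate level and centred on the tool (edges symmetric about u=315). Nudge y by 1.5 mm, lower, then press gently.

Call:
carry_out --deltas '[[[0, -0.005, 0.02, 0, 0, 0, 1], [0, -0.01, 0.06, 0, 0, 0, 1], [0, -0.01, 0.1, 0, 0, 0, 1], [0, -0.01, 0.15, 0, 0, 0, 1], [0, -0.01, 0.2, 0, 0, 0, 1], [0, -0.01, 0.25, 0, 0, 0, 1], [0, -0.01, 0.29, 0, 0, 0, 1], [0, -0.01, 0.32, 0, 0, 0, 1], [0, -0.01, 0.32, 0, 0, 0, 1], [0, -0.01, 0.32, 0, 0, 0, 1]]]'

```text
time_s: 59.15
position: [0.4713, -0.0118, 0.1003]
tcp_rot: [[1.0, 0.0, -0.001], [0.0, -1.0, 0.0], [-0.001, -0.0, -1.0]]
force: [0.2, 1.1, -1.2]
opening: 0.239
grasp_force: 30.0
```

Call:
carry_out --deltas '[[[0, 0, 0.01, 0, 0, 0, 1], [0, 0, 0.02, 0, 0, 0, 1], [0, 0, 0.03, 0, 0, 0, 1], [0, 0, 0.035, 0, 0, 0, 1], [0, 0, 0.04, 0, 0, 0, 1], [0, 0, 0.045, 0, 0, 0, 1], [0, 0, 0.05, 0, 0, 0, 1], [0, 0, 0.055, 0, 0, 0, 1], [0, 0, 0.06, 0, 0, 0, 1], [0, 0, 0.06, 0, 0, 0, 1]]]'

```text
time_s: 59.98
position: [0.4716, -0.0119, 0.0916]
tcp_rot: [[1.0, 0.0, 0.0], [0.0, -1.0, -0.0], [0.0, 0.0, -1.0]]
force: [-0.6, 0.1, 3.5]
opening: 0.243
grasp_force: 30.0
```

```bash
python3 -c "
from h import *
st();cap('side','s15.png')"
```

```text
59.9833 [ 0.4716 -0.0119  0.0916] [[1.0, 0.0, 0.0], [0.0, -1.0, -0.0], [0.0, 0.0, -1.0]] [-0.6  0.1  3.5] 0.24329581207526513 29.992239964194596 [-15.   31.4 110.5  -0.   38.   74.9]
```

Call:
carry_out --deltas '[[[0, 0, 0.005, 0, 0, 0, 1], [0, 0, 0.01, 0, 0, 0, 1], [0, 0, 0.015, 0, 0, 0, 1], [0, 0, 0.02, 0, 0, 0, 1], [0, 0, 0.02, 0, 0, 0, 1], [0, 0, 0.02, 0, 0, 0, 1], [0, 0, 0.02, 0, 0, 0, 1], [0, 0, 0.02, 0, 0, 0, 1], [0, 0, 0.02, 0, 0, 0, 1], [0, 0, 0.02, 0, 0, 0, 1]]]'

```text
time_s: 60.87
position: [0.4716, -0.0118, 0.0891]
tcp_rot: [[1.0, 0.0, 0.001], [0.0, -1.0, -0.0], [0.001, 0.0, -1.0]]
force: [-2.5, -0.5, 9.4]
opening: 0.245
grasp_force: 30.0
```

Call:
carry_out --deltas '[[[0, 0, 0.002, 0, 0, 0, 1], [0, 0, 0.004, 0, 0, 0, 1], [0, 0, 0.006, 0, 0, 0, 1], [0, 0, 0.008, 0, 0, 0, 1], [0, 0, 0.01, 0, 0, 0, 1], [0, 0, 0.01, 0, 0, 0, 1], [0, 0, 0.01, 0, 0, 0, 1], [0, 0, 0.01, 0, 0, 0, 1], [0, 0, 0.01, 0, 0, 0, 1], [0, 0, 0.01, 0, 0, 0, 1]]]'

```text
time_s: 61.7
position: [0.4716, -0.0118, 0.089]
tcp_rot: [[1.0, 0.0, 0.001], [0.0, -1.0, -0.001], [0.001, 0.001, -1.0]]
force: [-4.2, 0.9, 23.8]
opening: 0.241
grasp_force: 30.1
```

TCP stopped at 0.089 (plate underside 0.080) with force rising to 24 N: home on the rim. Release and withdraw.

Call:
carry_out --deltas '[[[0, 0, -0.005, 0, 0, 0, 1], [0, 0, -0.01, 0, 0, 0, 0.6], [0, 0, -0.01, 0, 0, 0, 0.3], [0, 0, -0.01, 0, 0, 0, -0.1], [0, 0, -0.01, 0, 0, 0, -0.3], [0, 0, -0.01, 0, 0, 0, -0.3], [0, 0, -0.01, 0, 0, 0, -0.3], [0, 0, -0.01, 0, 0, 0, -0.3], [0, 0, -0.01, 0, 0, 0, -0.3], [0, 0, -0.01, 0, 0, 0, -0.3]]]'

```text
time_s: 62.53
position: [0.4714, -0.0118, 0.0885]
tcp_rot: [[1.0, 0.0, -0.0], [0.0, -1.0, 0.0], [-0.0, -0.0, -1.0]]
force: [0.3, -0.1, -0.1]
opening: 0.638
grasp_force: 0.0
```

Call:
carry_out --deltas '[[[0, 0, -0.05, 0, 0, 0, -0.3], [0, 0, -0.15, 0, 0, 0, -0.3], [0, 0, -0.3, 0, 0, 0, -0.3], [0, 0, -0.5, 0, 0, 0, -0.3], [0, 0, -0.7, 0, 0, 0, -0.3], [0, 0, -0.9, 0, 0, 0, -0.3], [0, 0, -1, 0, 0, 0, -0.3], [0, 0, -1, 0, 0, 0, -0.3], [0, 0, -1, 0, 0, 0, -0.3], [0, 0, -1, 0, 0, 0, -0.3]]]'

```text
time_s: 63.37
position: [0.4704, -0.0115, 0.2379]
tcp_rot: [[1.0, 0.0, -0.002], [0.0, -1.0, 0.0], [-0.002, -0.0, -1.0]]
force: [0.2, 0.6, 0.4]
opening: 0.648
grasp_force: 0.0
```

```bash
python3 - <<'E'
from h import *
s,im=cap('wrist','w16.png');st();K,T=cam('wrist',s);_,b=cap('side','s16.png')
h=cv2.cvtColor(im,cv2.COLOR_RGB2HSV);m=((h[...,1]<45)&(h[...,2]>60)).astype(np.uint8);m[330:]=0
N,l,S,C=cv2.connectedComponentsWithStats(m);i=1+S[1:,4].argmax();print(S[i])
from scipy.optimize import least_squares
pts=cv2.findContours((l==i).astype(np.uint8),0,1)[0];pts=max(pts,key=len)[:,0,:].astype(float);pts=pts[pts[:,1]<250]
W=np.array([atz(K,T,q,.086)[:2] for q in pts])
r=least_squares(lambda p:np.hypot(W[:,0]-p[0],W[:,1]-p[1])-p[2],[.47,-.013,.09],loss='soft_l1',f_scale=.001);print('cover centre,r',r.x.round(4),np.abs(r.fun).mean())
x=cv2.resize(b[120:420,250:450],(400,600),interpolation=cv2.INTER_CUBIC);y=cv2.resize(im,(400,300));y=np.vstack([y,np.zeros((300,400,3),np.uint8)])
cv2.imwrite('pics/c11.png',np.hstack([x,y])[:,:,::-1])
E
```

```text
63.4167 [ 0.4702 -0.0115  0.2374] [[1.0, 0.0, -0.003], [0.0, -1.0, 0.001], [-0.003, -0.001, -1.0]] [0.5 1.2 0.6] 0.646214422361155 0.0 [-15.   17.2 102.4   0.   60.5  74.9]
[  212   118   210   205 32843]
cover centre,r [ 0.4723 -0.0119  0.0888] 0.00022144959598934772
```

View pics/c11.png

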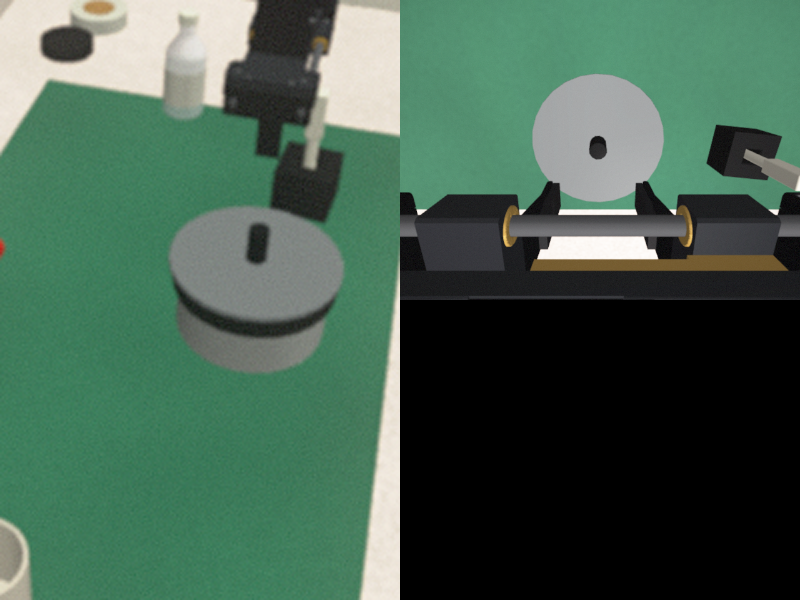

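The cover lies level and centred (0.472,-0.012) on the collar, and the rod stands upright in its stand. The mug and bottle are untouched. Handing in.

```bash
python3 -c "
from h import *
print(job.hand_in())"
```

```text
the job is handed in; nothing more can be done
None
```

I handed the job in at about 63 s with every step done in order: four bushes in the pot, two full anticlockwise stirs, rod back in its stand, and the cover pressed home within about 2 mm of centre; hand-in gave no verdict.

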